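# Open the combination lock of the workshop's cash safe

### The job

Unlock the cash safe on the bench; the combination is 30 - 35 - 15, read at the red line at the top of the dial ring. Turn the dial right (clockwise), going past 30 twice and stopping on it the third time, then left, going past 35 once and stopping on it the second time, then right straight to 15; then swing the lever handle down as far as it goes and let go. Leave the teapot, the jar and the loose pot handle where they are.

Things in the scene. Friction and masses are not known exactly. Their poses are not given: they have to be found in the camera images.
- safe: Grey steel cash safe, 230 mm deep (x), 340 wide (y), 205 high, fixed. Origin: centre of its underside; x points to its back, y to the left as one faces it, z up. Its front door slopes 35 deg: up the slope is (0.819, 0, 0.574), out of the door (-0.574, 0, 0.819) in these axes. Dial on the left half of the door, lever handle on the right half, flat 65 mm ledge on top at the back.
- dial_bar (a point): Middle of the raised bar (bare metal) on the black dial, on the dial's axis, 20 mm out of the door face. Bar 56 mm long, 10 thick, 16 high, standing on the dial's flat disc (88 mm across). x: along the bar to the 0 mark (red line on the bar), z: out of the door along the axis. Around the disc lies a flat steel ring, 104 mm across, 8 mm lower than the disc's face, with the red index line at the uphill side.
- dial (a joint): Angle of the dial, rad. 0: the 0 mark is at the red index line; grows as the dial turns left (counterclockwise, seen from the front) and counts whole turns, no stops. 40 marks, 0.157 rad each, numbered clockwise round the disc: number at the index = value / 0.157, modulo 40; turning right counts down. Starts between 33 and 7. Turns stiffly enough (about 0.05 Nm) to stay where it is left.
- lever_tip (a point): Point on the lever's grip, 80 mm from its shaft, 15 mm from its free end, 34 mm out of the door face (middle of the grip, 18 x 16 mm in section, black, the end 60 mm of the lever). x: square to the lever (up the slope at the start), z: out of the door, -y: from shaft to free end.
- lever_hub (a point): On the lever's shaft axis at the same height over the door, 136 mm to the right of the dial's axis. The lever points to the right at the start; its shaft is 58 mm right of the door's middle line (the dial's axis 78 mm left); the gap between door and grip is 26 mm.
- lever (a joint): Angle of the lever handle, rad: 0 at the start (locked, pointing right, level), grows as its end is swung down the slope (clockwise), 1.05 at the stop (unlocked). Moves with about 3 N at the grip and stays where it is left. Unless the combination is right within about one mark at each number, a real wheel lock stops it at about 0.1; a number overrun must be dialed again from the beginning.
- teapot: Small steel teapot with red handle and knob, 124 mm across, 120 high, spout and handle reach 98 mm from its middle; stands beside the safe. Origin: centre of its underside, z up. Bystander.
- jar: Glass jar with red lid, 60 mm across, 90 high, standing on the ledge on top of the safe, right half. Origin: centre of its underside, z up. Bystander.
- pot_handle: Loose red moulded pot handle with steel end, about 125 mm long, 22 thick, lying on the bench beside the safe. Origin: under its middle, x along it. Bystander.

How it is judged:
By the outcome, as a careful person would: the job done as asked, in the order asked, and still so for the second after the job is handed in, with the robot touching nothing.
It also fails if it takes over 72 s, if anything falls off the work surface, if the arm or the gripper's body presses on something with over 40 N, if the wrist force passes 120 N, or if a joint passes its speed limit or range.

### The arm

A 7-joint arm with a two-finger parallel gripper is mounted at the origin on the work surface. World frame = base frame: x ahead of the robot, y to its left, z up, the work surface at z = 0. Lengths are in m, angles in rad, forces in N, time in s.
With the tool pointing down it reaches from about 0.4 to 0.85 m from the base axis. Payload 4.5 kg.
Tool frame: the origin (TCP) lies between the finger pads; the fingertips stand 25 mm ahead of it and the grasp point (between the pads) lies 6 mm ahead of it (r.tips_ahead is the distance from the TCP to the fingertips, in m); z points along the fingers, y is the direction in which the jaws open and shut (so a half turn about z gives the same grasp; the last joint's range is limited). The gripper opens to 88 mm and grips with 3 to 60 N. Pads are 18 mm wide; open, the fingers measure 123 mm over their backs; the gripper's body (75 mm by 187 mm) begins 45 mm behind the grasp point.
Start: joints at [1.263, 0.689, -0.195, 1.565, 0.157, 0.902, -0.215], TCP at [0.21, -0.589, 0.234] pointing down, gripper open.
Joint ranges: [-3.01, 3.01], [-0.46, 2.08], [-1.47, 1.51], [0.13, 2.56], [-1, 4.14], [0.04, 2.09], [-2.66, 2.66]. Speed limits (rad/s): [2.57, 2.57, 3.14, 3.14, 3.14, 3.14, 3.14].

### API

Orientations are given as a unit quaternion [x, y, z, w].
In Python, from plant import r, imaging gives the robot as it stands.
- The arm moves only by the tool send_rows, never from a script. Its argument "moves" is one flat list of numbers, 6 for each row, row after row: the shift along the tool's x, y, z in m, then the turn, a rotation vector about the tool's x, y, z in degrees. A call has exactly 5 rows; each row is the pose to reach, as a shift and turn from the pose measured when the call began, along the tool's axes at that moment; what a row does not reach only later rows make up. A row lasts 1/12 s, in which the tool goes at most 41.7 mm and 7.16 degrees, less where a joint would pass 70% of its speed; a pose out of reach is approached as far as the arm can. A call with a gripper value outside its range is refused whole. "claw" is the closure, from -1 (fully open) to 1 (shut), so that 0 is half open, set as the call begins (left out, the last holds). The fingers move at their own pace and stop on an object; "grip_force" is the grip in N (left out, the last holds). Time passes only in rows, so rows that repeat a pose let the fingers close, or fill a call up. It gives the time, the measured TCP pose, the force and the opening at its end, in the units of the state.
- r.get_state(): the state, without advancing time (a new reading comes with each control period).
- imaging.snapshot(name): name is "side" or "top" or "wrist"; returns a dict with "image" (480x640x3 uint8, red, green, blue), "depth" (480x640 float32, m along the optical axis (not along the pixel's ray), 0 where there is no reading), "mtx" (3x3 intrinsics, pixels), "rvec" (rotation vector, rad) and "tvec" (3), from world to camera coordinates, as OpenCV has them. Camera axes: x right, y down, z forward; pixel columns grow to the right and rows downward; lengths in m; the calibration is good to about 2 mm. The wrist camera is an equidistant fisheye: a pixel r from the principal point sees the ray r / f radians off the axis. A picture is of the moment at which its call begins.
- r.finish_job(): hands the job in, once; it reports no verdict.
Trained networks look in a picture, given as the dict that the camera call returned (one of the last four; its "shot" number tells which), for a name from the list of things; names that differ only in an ending like _2 or _b are one class to them, and where a whole thing is asked for, a point or a joint stands for the part that bears it (a point fixed in the world has none). Each returns a list of dicts, best first, with "score" (0 to 1); they miss things now and then, are a little off and sometimes report something else, mostly with a low value. They report only what shows in the picture. A call takes as long as a camera call.
- imaging.look_for(query, picture): "box" ([centre column, centre row, width, height] as shares, 0 to 1, of the picture: columns of its width, rows of its height, round what is visible of it).
- imaging.silhouettes(query, picture): "pixels" (480x640 bool, what is visible of it) and "box" ([centre column, centre row, width, height] as shares, 0 to 1, of the picture: columns of its width, rows of its height, round what is visible of it).
- imaging.pinpoint(query, picture): "point" ([column, row] as shares, 0 to 1, of the picture: columns of its width, rows of its height: a listed point, or the origin of a listed thing).
The state is a dict: "clock": time; "q": joint angles; "qd": joint speeds; "joint_torque": joint torques, N m; "tool_pos": TCP position; "eef_rot": TCP orientation; "contact_force": force on the tool from outside, world axes, zero at the start; "moment": the same for the moment, N m; "opening": opening from 0.0 (shut) to 1.0 (fully open).
Only numpy, scipy, OpenCV 4.12 (cv2) and the standard library are available. Lean on these libraries where they do the work, as an engineer would, in place of code of your own. Each camera call takes 0.05 s, during which the arm holds its last target.

## Working session

There is one attempt and no reset: what is moved stays moved. The work goes in short steps, Python scripts to look and compute and a tool call to move; the robot and the scene stay as the last step left them, time stands still between calls to the robot, and variables do not carry over. Pictures are saved under pics/ and viewed, and the job is handed in when it is done.

Besides the shell and the picture viewer there is one more tool, called after "Request:" by a JSON object that holds its "api" and its "payload". send_rows: Moves the arm, as the interface text tells. Its arguments: {"type":"object","properties":{"moves":{"type":"array"},"claw":{"type":"number"},"grip_force":{"type":"number"}},"required":["moves"]}

```bash
ls; mkdir -p pics
cat > h.py <<'E'
import numpy as np,cv2
from scipy.spatial.transform import Rotation as R
from plant import r, imaging
def save(p,n): cv2.imwrite('pics/'+n+'.png',p['image'][:,:,::-1])
def w2c(p): return R.from_rotvec(np.ravel(p['rvec'])).as_matrix(),np.ravel(p['tvec'])
def px2w(p,u,v,d=None):
    if d is None: d=p['depth'][int(round(v)),int(round(u))]
    K=p['mtx'];M,t=w2c(p)
    c=np.array([(u-K[0,2])/K[0,0]*d,(v-K[1,2])/K[1,1]*d,d])
    return M.T@(c-t)
E
python3 - <<'E'
from h import *
print(r.get_state())
for n in ['side','top','wrist']:
    p=imaging.snapshot(n); save(p,n+'0'); M,t=w2c(p); print(n,p['mtx'],-M.T@t,M[2])
    if n!='wrist':
        for q in ['safe','dial_bar','lever_tip','lever_hub','teapot','jar','pot_handle']:
            for o in imaging.pinpoint(q,p)[:2]:
                u,v=o['point'][0]*640,o['point'][1]*480
                print(q,o['score'],u,v,px2w(p,min(u,639),min(v,479)))
E
```

```text
pics
{'clock': 0.0, 'q': array([ 1.26278878,  0.68995463, -0.19451727,  1.56633477,  0.15732291,
        0.90248183, -0.21505771]), 'qd': array([-4.19427469e-04, -3.69999145e-04, -3.23639252e-04,  3.28776038e-04,
       -5.72487093e-05,  3.05695961e-04, -8.67482418e-04]), 'joint_torque': array([ 2.46671743e-04, -5.27550852e+01, -1.26715556e+00, -1.53428686e+01,
       -5.27577836e-02,  6.66128049e-03,  1.53132378e-04]), 'tool_pos': array([ 0.20923315, -0.58826943,  0.23293091]), 'eef_rot': array([ 9.85418967e-01,  1.70143070e-01, -2.23028491e-04, -8.63939487e-04]), 'contact_force': array([0.47437204, 0.2563331 , 0.17569083]), 'moment': array([-0.02472654,  0.04029213,  0.05701103]), 'opening': 1.001409569971366}
side [[523.1734196    0.         321.32513812]
 [  0.         523.1734196  236.39275442]
 [  0.           0.           1.        ]] [0.11848536 0.85161342 0.92434816] [ 0.38325291 -0.68169097 -0.6232292 ]
safe 0.69 286.592 277.008 [0.60578191 0.13951645 0.12068504]
dial_bar 0.94 280.128 252.096 [0.63315398 0.12178577 0.16896997]
lever_tip 0.52 338.49600000000004 204.384000000
[... 774 characters left out ...]
4]
lever_tip 0.83 358.976 232.07999999999998 [ 0.60205067 -0.10282829  0.18722244]
lever_hub 0.85 318.4 226.79999999999998 [ 0.61458297 -0.01327956  0.18974521]
lever_hub 0.37 300.672 207.312 [0.65976461 0.02549921 0.17109314]
teapot 0.86 141.888 267.12 [0.52952497 0.39901694 0.1010513 ]
jar 0.94 339.072 165.024 [ 0.7334964  -0.05431039  0.2949512 ]
jar 0.4 261.88800000000003 218.016 [0.63631178 0.11195964 0.17581361]
pot_handle 0.77 455.616 262.704 [ 0.52944531 -0.36111005  0.0226419 ]
wrist [[371.64829954   0.         319.65648793]
 [  0.         371.64829954 238.16638983]
 [  0.           0.           1.        ]] [ 0.28832203 -0.56080429  0.38475033] [-0.30167931 -0.10822865 -0.94724662]
```

View pics/side0.png

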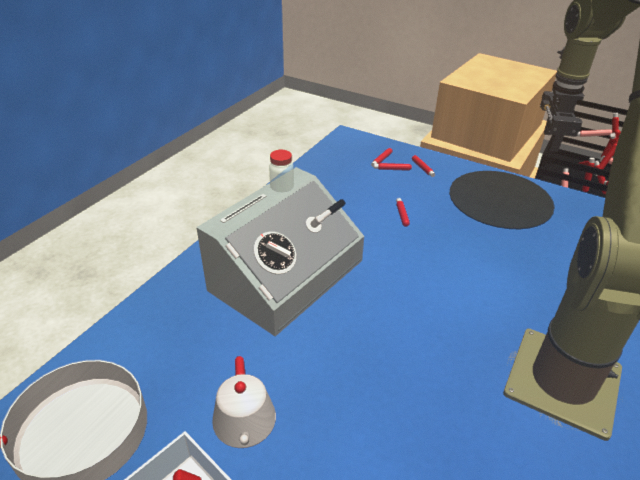

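View pics/top0.png

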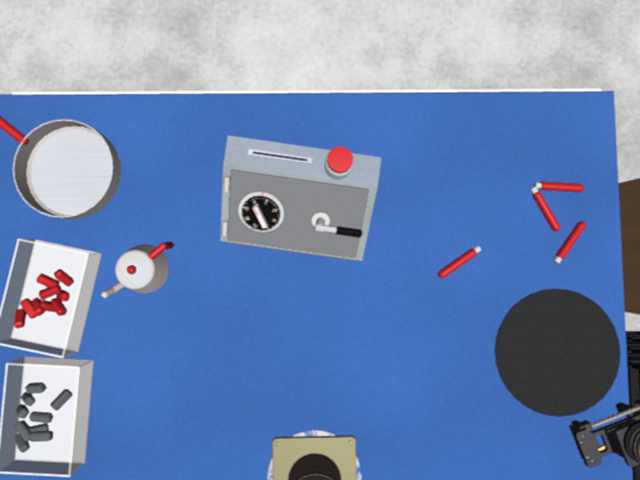

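Run:
```python
from h import *
p=imaging.snapshot('top')
M,t=w2c(p);K=p['mtx']
vv,uu=np.mgrid[0:480,0:640]
d=p['depth'];c=np.stack([(uu-K[0,2])/K[0,0]*d,(vv-K[1,2])/K[1,1]*d,d],-1)
W=(c-t)@M
m=imaging.silhouettes('safe',p)
for s in m: print(s['score'],s['box'],s['pixels'].sum())
# door plane RANSAC in region
pts=W[170:270,215:400].reshape(-1,3)
best=0;rng=np.random.default_rng(0)
for i in range(800):
    a=pts[rng.integers(len(pts),size=3)]
    n=np.cross(a[1]-a[0],a[2]-a[0])
    if np.linalg.norm(n)<1e-5: continue
    n/=np.linalg.norm(n)
    if n[2]<0:n=-n
    if not .7<n[2]<.9: continue
    k=(abs((pts-a[0])@n)<.002)
    if k.sum()>best: best=k.sum();inl=k
q=pts[inl];c0=q.mean(0);n=np.linalg.svd(q-c0,full_matrices=False)[2][2];n*=np.sign(n[2])
print(best,c0,n,'yaw',np.degrees(np.arctan2(-n[1],-n[0])),np.degrees(np.arccos(n[2])))
im=p['image'][150:290,190:430][:,:,::-1]
cv2.imwrite('pics/topcrop.png',cv2.resize(im,None,fx=3.3,fy=3.3,interpolation=cv2.INTER_CUBIC))
p=imaging.snapshot('side')
im=p['image'][160:340,180:420][:,:,::-1]
cv2.imwrite('pics/sidecrop.png',cv2.resize(im,None,fx=3.3,fy=3.3,interpolation=cv2.INTER_CUBIC))
np.save('W.npy',W)
```

```text
0.85 [0.4716, 0.4122, 0.2511, 0.2623] 15357
5101 [0.64694918 0.02961559 0.15796008] [-0.56656373  0.08488362  0.81963425] yaw -8.520782519866398 34.95180240163636
```

View pics/topcrop.png

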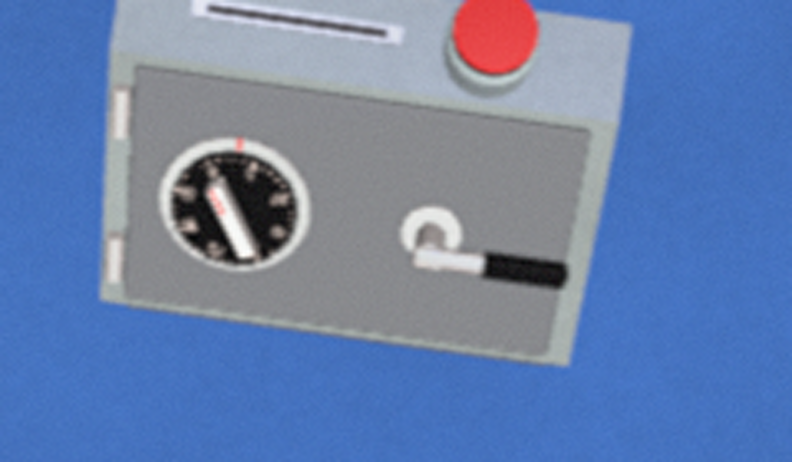

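View pics/sidecrop.png

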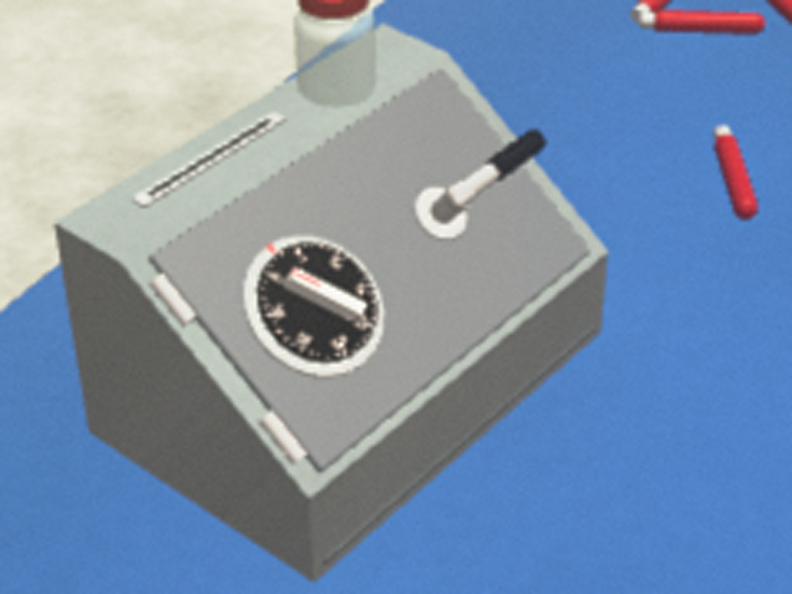

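Run:
```python
from h import *
from math import *
# fit dial bar on plane: use pinpointed points average
yaw=radians(-8.5)
Rs=R.from_euler('z',yaw).as_matrix()
up=Rs@[.819,0,.574]; n=Rs@[-.574,0,.819]; left=Rs@[0,1,0]
print('up',up,'n',n,'left',left)
P={}
for nme in ['top','side']:
    p=imaging.snapshot(nme);M,t=w2c(p);K=p['mtx'];C=-M.T@t
    for q,h in [('dial_bar',.020),('lever_tip',.034),('lever_hub',.034)]:
        o=imaging.pinpoint(q,p)[0];u,v=o['point'][0]*640,o['point'][1]*480
        ray=M.T@np.array([(u-K[0,2])/K[0,0],(v-K[1,2])/K[1,1],1])
        p0=np.array([0.64694918,0.02961559,0.15796008])+n*h
        x=C+ray*((p0-C)@n)/(ray@n); print(nme,q,x); P[nme,q]=x
    d=P[nme,'dial_bar']-P[nme,'lever_hub'];print(np.linalg.norm(d),d@left,d@up,d@n)
    vv,uu=np.mgrid[0:480,0:640]
    d=p['depth'];c=np.stack([(uu-K[0,2])/K[0,0]*d,(vv-K[1,2])/K[1,1]*d,d],-1)
    W=(c-t)@M
    g=(W-p0+n*.034)
    hh=g@n
    # bar top = 28 mm? dial ring circle: bright steel
    for q in ['dial_bar','safe']:
        s=imaging.silhouettes(q,p)
        if s:
            w=W[s[0]['pixels']];print(q,s[0]['score'],len(w),np.median(w,0), np.percentile((w-p0)@n+.034,[5,50,95]))
```

```text
up [ 0.81000399 -0.12105591  0.574     ] n [-0.56769511  0.0848426   0.819     ] left [0.14780941 0.98901586 0.        ]
top dial_bar [0.64425338 0.1139648  0.1717793 ]
top lever_tip [ 0.60567069 -0.09019931  0.18328349]
top lever_hub [ 0.615331   -0.0193977   0.18264504]
0.13689457007093417 0.1361726221818436 0.001045987698171763 -0.014003318000000448
dial_bar 0.57 1020 [0.64792327 0.11396974 0.16746439] [0.00826364 0.01206855 0.02750844]
safe 0.56 15566 [0.67562317 0.03894903 0.18207403] [-0.03917426 -0.0015436   0.01352569]
side dial_bar [0.64775533 0.11222813 0.1743866 ]
side lever_tip [ 0.60095975 -0.09502314  0.18051778]
side lever_hub [ 0.61515396 -0.01235547  0.1817928 ]
0.12899137171114466 0.1280339437703947 0.007074505299720085 -0.014003318000000018
dial_bar 0.93 1024 [0.64548896 0.12293474 0.16548698] [0.00883519 0.01234714 0.02784669]
safe 0.74 17424 [0.6540273  0.10372888 0.14246484] [-0.10912404 -0.00408835  0.01221667]
```

```bash
cat >> h.py <<'E'
yaw=np.radians(-8.5)
Rs=R.from_euler('z',yaw).as_matrix()
up=Rs@[.819,0,.574]; n=Rs@[-.574,0,.819]; right=Rs@[0,-1,0]
P0=np.array([0.64694918,0.02961559,0.15796008])
def rect(p,c,h,half=.07,S=500):
    # rectified door picture, centred at c (projected to height h over the door), up = uphill
    c=c-n*((c-P0)@n-h)
    w=np.array([c+right*a*half+up*b*half for a,b in [(-1,1),(1,1),(1,-1),(-1,-1)]])
    uv=cv2.projectPoints(w,p['rvec'],p['tvec'],p['mtx'],None)[0][:,0].astype(np.float32)
    H=cv2.getPerspectiveTransform(uv,np.float32([[0,0],[S,0],[S,S],[0,S]]))
    return cv2.warpPerspective(p['image'],H,(S,S),flags=cv2.INTER_CUBIC),c
E
python3 - <<'E'
from h import *
c0=np.array([.6455,.1135,.1725])
for nm in ['top','side']:
    p=imaging.snapshot(nm)
    a,c=rect(p,c0,.004); b,_=rect(p,c0,.028)
    for i in (a,b): cv2.circle(i,(250,250),3,(0,255,0),-1)
    cv2.circle(a,(250,250),int(52/140*500),(0,255,0),1)
    cv2.imwrite(f'pics/rect_{nm}.png',cv2.resize(np.hstack([a,b])[:,:,::-1],(800,400)))
E
```

```text
(no output)
```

View pics/rect_top.png

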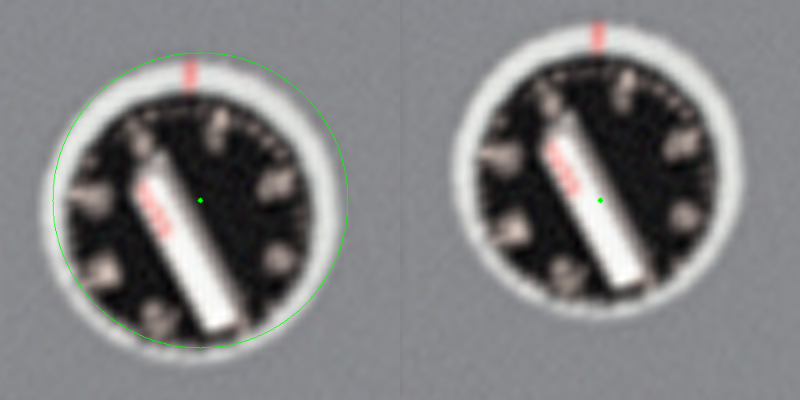

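View pics/rect_side.png

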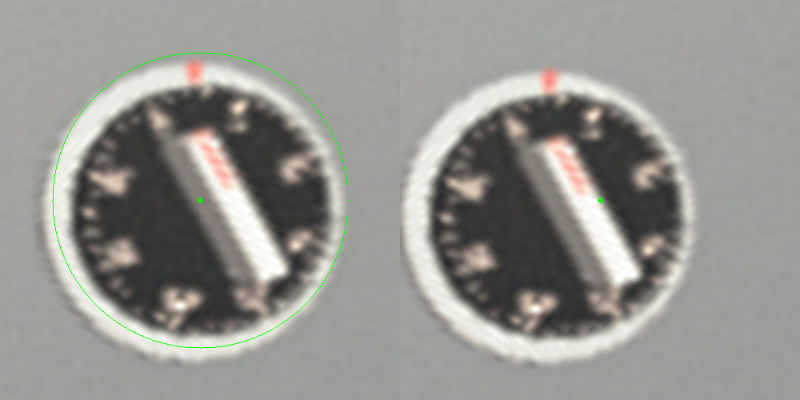

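```bash
cat >> h.py <<'E'
c0=np.array([.6455,.1135,.1725])
c0=c0-n*((c0-P0)@n)           # on door face
D=c0-right*.0031-up*.0028      # dial axis on the door face
def ori(th):  # tool x at th deg CCW from uphill, tool z into door
    t=np.radians(th); x=up*np.cos(t)-right*np.sin(t); z=-n
    return R.from_matrix(np.column_stack([x,np.cross(z,x),z]))
def theta(q):
    x=R.from_quat(q).apply([1,0,0]); return np.degrees(np.arctan2(-x@right,x@up))
def rows(pos,Rt,N=5,vmax=.038,wmax=7.0):
    s=r.get_state(); p=s['tool_pos']; R0=R.from_quat(s['eef_rot'])
    dp=R0.inv().apply(pos-p); rv=(R0.inv()*Rt).as_rotvec(degrees=True)
    L=np.linalg.norm(dp);A=np.linalg.norm(rv); k=max(L/vmax,A/wmax,1)
    out=[]
    for i in range(1,N+1):
        f=min(i/k,1); out.append(list(np.round(dp*f,4))+list(np.round(rv*f,1)))
    print('dist',L,'ang',A,'rows needed',k)
    print(', '.join(str(float(v)) for o in out for v in o))
def st():
    s=r.get_state();print('t',round(s['clock'],2),'p',s['tool_pos'].round(4),'q',s['q'].round(3),'th',theta(s['eef_rot']).round(2),'axis err',(s['tool_pos']-D)@right,(s['tool_pos']-D)@up,'h',(s['tool_pos']-D)@n,'F',s['contact_force'].round(1),'M',s['moment'].round(2),'op',s['opening'].round(3), 'tilt', np.degrees(np.arccos(min(1,-R.from_quat(s['eef_rot']).apply([0,0,1])@n))).round(2))
E
python3 - <<'E'
from h import *
print(D); st()
rows(D+n*.22,ori(150))
E
```

```text
[0.65495773 0.11522096 0.1546374 ]Traceback (most recent call last):
  File "<stdin>", line 2, in <module>
  File "h.py", line 40, in st
    s=r.get_state();print('t',round(s['clock'],2),'p',s['tool_pos'].round(4),'q',s['q'].round(3),'th',theta(s['eef_rot']).round(2),'axis err',(s['tool_pos']-D)@right,(s['tool_pos']-D)@up,'h',(s['tool_pos']-D)@n,'F',s['contact_force'].round(1),'M',s['moment'].round(2),'op',s['opening'].round(3), 'tilt', np.degrees(np.arccos(min(1,-R.from_quat(s['eef_rot']).apply([0,0,1])@n))).round(2))
                                                                                                                                                                                                                                                                                 ^^^^^^^^^^^^^^^^^^
AttributeError: 'float' object has no attribute 'round'
```

```bash
sed -i "s/s\['opening'\].round(3)/round(float(s['opening']),3)/" h.py
python3 - <<'E'
from h import *
st()
rows(D+n*.22,ori(150))
E
```

```text
t 1.7 p [ 0.2095 -0.5889  0.2337] q [ 1.263  0.689 -0.195  1.565  0.157  0.903 -0.215] th 33.08 axis err 0.7621879339869964 -0.23017814826853747 h 0.2579280400381589 F [ 0.4  0.7 -0.2] M [0.02 0.03 0.03] op 0.998 tilt 35.01
dist 0.7970784884750006 ang 124.84754514567256 rows needed 20.975749696710544
0.0259, -0.0273, -0.0048, -2.0, 0.0, -5.6, 0.0519, -0.0547, -0.0096, -4.0, 0.1, -11.2, 0.0778, -0.082, -0.0145, -6.1, 0.1, -16.8, 0.1038, -0.1094, -0.0193, -8.1, 0.1, -22.4, 0.1297, -0.1367, -0.0241, -10.1, 0.2, -28.0
```

Request:
{"api": "send_rows", "payload": {"moves": [0.026,-0.027,-0.007,-2,0,-5.6,0.052,-0.055,-0.014,-4,0,-11.2,0.078,-0.082,-0.02,-6,0,-16.8,0.104,-0.109,-0.025,-8,0,-22.4,0.13,-0.137,-0.03,-10,0,-28]}}

```text
clock: 2.12
tool_pos: [0.2869, -0.4146, 0.2643]
eef_rot: [0.91, 0.405, 0.015, 0.086]
contact_force: [0.2, -0.9, 0.6]
opening: 1.0
```

Run:
```python
from h import *
st()
rows(D+n*.22,ori(150))
```

```text
t 2.12 p [ 0.2869 -0.4146  0.2643] q [ 1.069  0.432 -0.302  2.042  0.31   0.531 -0.186] th 62.59 axis err 0.5784252305042494 -0.17103583903432615 h 0.25380876737155544 F [ 0.2 -0.9  0.6] M [0.14 0.03 0.04] op 1.0 tilt 29.06
dist 0.6041202810949597 ang 94.80252709336331 rows needed 15.897902134077889
0.0356, -0.0107, -0.0079, -2.0, 0.0, -5.6, 0.0712, -0.0214, -0.0157, -4.1, 0.1, -11.2, 0.1068, -0.0321, -0.0236, -6.1, 0.1, -16.8, 0.1424, -0.0428, -0.0315, -8.1, 0.1, -22.4, 0.178, -0.0536, -0.0393, -10.2, 0.2, -28.0
```

Request:
{"api": "send_rows", "payload": {"moves": [0.036,-0.011,-0.008,-2,0,-5.6,0.071,-0.022,-0.016,-4,0,-11.2,0.107,-0.032,-0.024,-6,0,-16.8,0.142,-0.043,-0.032,-8,0,-22.4,0.178,-0.054,-0.04,-10,0,-28]}}

```text
clock: 2.53
tool_pos: [0.3634, -0.2401, 0.2876]
eef_rot: [0.773, 0.611, 0.03, 0.167]
contact_force: [0.7, 0.5, 0.7]
opening: 0.996
```

Run:
```python
from h import *
st()
rows(D+n*.20,ori(160))
```

```text
t 2.53 p [ 0.3634 -0.2401  0.2876] q [ 0.57   0.258 -0.227  2.324  0.635  0.302 -0.457] th 90.18 axis err 0.3944690738412708 -0.11678544036461269 h 0.2442849465279167 F [0.7 0.5 0.7] M [0.14 0.07 0.03] op 0.996 tilt 21.18
dist 0.4137607454706679 ang 74.26229165644645 rows needed 10.888440670280733
0.0363, 0.0094, -0.0062, -2.1, -0.1, -6.5, 0.0726, 0.0188, -0.0123, -4.1, -0.3, -13.0, 0.1089, 0.0281, -0.0185, -6.2, -0.4, -19.5, 0.1452, 0.0375, -0.0247, -8.3, -0.6, -26.0, 0.1815, 0.0469, -0.0308, -10.4, -0.7, -32.5
```

Request:
{"api": "send_rows", "payload": {"moves": [0.036,0.009,-0.006,-2,0,-6.5,0.073,0.019,-0.012,-4.1,-0.3,-13,0.109,0.028,-0.018,-6.2,-0.4,-19.5,0.145,0.038,-0.024,-8.3,-0.6,-26,0.18,0.047,-0.03,-10.4,-0.7,-32.5]}}

```text
clock: 2.95
tool_pos: [0.4463, -0.0678, 0.3021]
eef_rot: [0.55, 0.799, 0.033, 0.242]
contact_force: [1.3, 0.0, -0.3]
opening: 0.992
```

Run:
```python
from h import *
st()
rows(D+n*.18,ori(180))
```

```text
t 2.95 p [ 0.4463 -0.0678  0.3021] q [-0.086  0.241 -0.095  2.386  1.246  0.327 -0.973] th 122.35 axis err 0.21189055170068283 -0.062199600674998114 h 0.2236508291903847 F [ 1.3  0.  -0.3] M [ 0.15  0.28 -0.01] op 0.992 tilt 11.68
dist 0.22509265063226774 ang 59.02564877434645 rows needed 8.43223553919235
0.0175, 0.0201, 0.0003, -1.4, -0.3, -6.8, 0.0351, 0.0403, 0.0006, -2.8, -0.7, -13.7, 0.0526, 0.0604, 0.0009, -4.2, -1.0, -20.5, 0.0701, 0.0805, 0.0012, -5.6, -1.4, -27.4, 0.0877, 0.1006, 0.0015, -7.0, -1.7, -34.2
```

Request:
{"api": "send_rows", "payload": {"moves": [0.018,0.02,0,-1.4,-0.3,-6.8,0.035,0.04,0,-2.8,-0.7,-13.7,0.053,0.06,0,-4.2,-1,-20.5,0.07,0.08,0.001,-5.6,-1.4,-27.4,0.088,0.1,0.001,-7,-1.7,-34.2]}}

```text
clock: 3.37
tool_pos: [0.5091, 0.0516, 0.3024]
eef_rot: [0.273, 0.919, 0.0, 0.285]
contact_force: [-0.5, 0.2, -0.5]
opening: 0.997
```

Run:
```python
from h import *
st()
rows(D+n*.17,ori(204))
```

```text
t 3.37 p [0.5091 0.0516 0.3024] q [-0.282  0.328 -0.199  2.302  1.442  0.448 -0.787] th 156.79 axis err 0.08450381366284496 -0.025627650241281844 h 0.19840817080835477 F [-0.5  0.2 -0.5] M [0.17 0.4  0.03] op 0.997 tilt 4.77
dist 0.0927472983190051 ang 47.43465230727204 rows needed 6.776378901038862
0.0014, 0.0133, 0.0031, -0.7, -0.3, -7.0, 0.0028, 0.0265, 0.0062, -1.3, -0.6, -13.9, 0.0043, 0.0398, 0.0092, -2.0, -1.0, -20.9, 0.0057, 0.053, 0.0123, -2.6, -1.3, -27.8, 0.0071, 0.0663, 0.0154, -3.3, -1.6, -34.8
```

Request:
{"api": "send_rows", "payload": {"moves": [0.001,0.013,0.003,-0.7,-0.3,-7,0.003,0.027,0.006,-1.3,-0.6,-13.9,0.004,0.04,0.009,-2,-1,-20.9,0.006,0.053,0.012,-2.6,-1.3,-27.8,0.007,0.066,0.015,-3.3,-1.6,-34.8]}}

```text
clock: 3.78
tool_pos: [0.5455, 0.11, 0.2964]
eef_rot: [-0.026, 0.954, -0.063, 0.293]
contact_force: [-0.2, -0.3, -0.4]
opening: 0.998
```

Run:
```python
from h import *
st()
rows(D+n*.14,ori(204))
p=imaging.snapshot('wrist'); save(p,'w1')
print(imaging.pinpoint('dial_bar',p))
```

```text
t 3.78 p [0.5455 0.11   0.2964] q [-0.342  0.395 -0.224  2.227  1.505  0.47  -0.281] th -168.02 axis err 0.021380052504432933 -0.0066598625953847 h 0.17784852561708037 F [-0.2 -0.3 -0.4] M [0.16 0.44 0.02] op 0.998 tilt 0.87
dist 0.04394441306792694 ang 12.071540436134955 rows needed 1.7245057765907077
-0.0065, 0.0118, 0.0216, -0.6, -0.3, -7.0, -0.0112, 0.0203, 0.0373, -1.1, -0.6, -12.0, -0.0112, 0.0203, 0.0373, -1.1, -0.6, -12.0, -0.0112, 0.0203, 0.0373, -1.1, -0.6, -12.0, -0.0112, 0.0203, 0.0373, -1.1, -0.6, -12.0
[{'point': [0.5378, 0.4706], 'score': 0.59}]
```

View pics/w1.png

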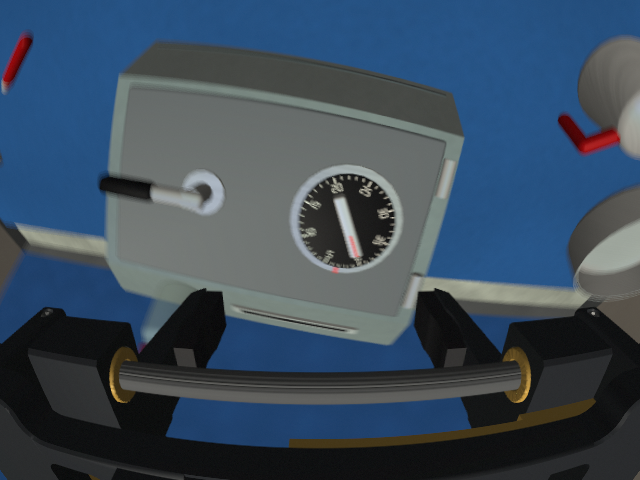

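Run:
```python
from h import *
p=imaging.snapshot('wrist')
st()
M,t=w2c(p);K=p['mtx'];S=600;half=.06
for h in (.004,.028):
    g=np.linspace(-half,half,S)
    A,B=np.meshgrid(g,-g)
    W=D+n*h+A[...,None]*right+B[...,None]*up
    c=W@M.T+t; rr=np.hypot(c[...,0],c[...,1]);th=np.arctan2(rr,c[...,2])
    u=K[0,0]*th*c[...,0]/rr+K[0,2];v=K[1,1]*th*c[...,1]/rr+K[1,2]
    o=cv2.remap(p['image'],u.astype(np.float32),v.astype(np.float32),cv2.INTER_CUBIC)
    cv2.circle(o,(300,300),3,(0,255,0),-1)
    if h==.004: cv2.circle(o,(300,300),int(52/.2),(0,255,0),1)
    if h==.004: a=o
    else: cv2.imwrite('pics/w1r.png',cv2.resize(np.hstack([a,o]),(800,400))[:,:,::-1])
```

```text
t 3.93 p [0.5454 0.1093 0.2965] q [-0.342  0.395 -0.224  2.228  1.504  0.471 -0.289] th -168.54 axis err 0.0220064000259636 -0.00663774512937779 h 0.17787040015279046 F [0.1 0.1 0.9] M [ 0.14  0.44 -0.09] op 1.005 tilt 0.94
```

View pics/w1r.png

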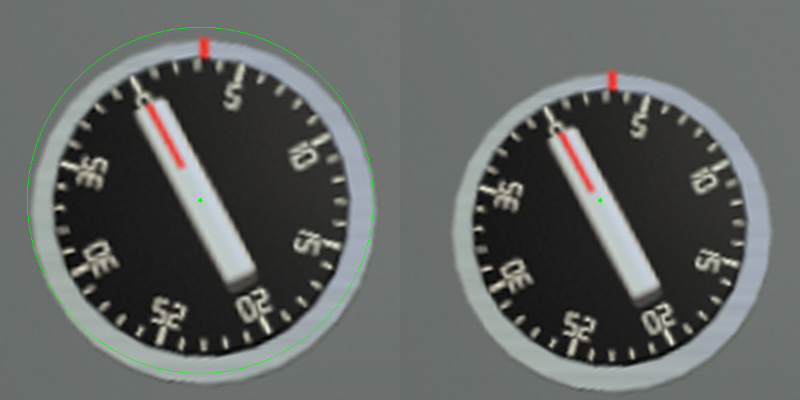

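```bash
sed -i 's/^D=.*/D=c0-right*.0025-up*.005/' h.py
python3 - <<'E'
from h import *
rows(D+n*.06,ori(208),vmax=.03,wmax=5)
E
```

```text
dist 0.11985285262672367 ang 16.583453401135603 rows needed 3.9950950875574556
-0.0024, 0.0057, 0.0294, -0.3, -0.2, -4.1, -0.0048, 0.0113, 0.0587, -0.6, -0.3, -8.3, -0.0072, 0.017, 0.0881, -0.9, -0.5, -12.4, -0.0095, 0.0226, 0.1173, -1.1, -0.6, -16.5, -0.0095, 0.0226, 0.1173, -1.1, -0.6, -16.5
```

Request:
{"api": "send_rows", "payload": {"moves": [-0.002,0.006,0.029,-0.3,-0.2,-4.1,-0.005,0.012,0.058,-0.6,-0.3,-8.3,-0.007,0.018,0.088,-0.9,-0.5,-12.4,-0.0095,0.0226,0.117,-1.1,-0.6,-16.5,-0.0095,0.0226,0.117,-1.1,-0.6,-16.5], "claw": -0.6, "grip_force": 15}}

```text
clock: 4.35
tool_pos: [0.6198, 0.1181, 0.1988]
eef_rot: [-0.16, 0.941, -0.095, 0.283]
contact_force: [0.4, 0.4, 0.2]
opening: 0.799
```

```bash
cat >> h.py <<'E'
def wrect(p,name,hs=(.004,.028),half=.06,S=600):
    M,t=w2c(p);K=p['mtx'];L=[]
    for h in hs:
        g=np.linspace(-half,half,S)
        A,B=np.meshgrid(g,-g)
        W=D+n*h+A[...,None]*right+B[...,None]*up
        c=W@M.T+t; rr=np.hypot(c[...,0],c[...,1]);th=np.arctan2(rr,c[...,2])
        u=K[0,0]*th*c[...,0]/rr+K[0,2];v=K[1,1]*th*c[...,1]/rr+K[1,2]
        o=cv2.remap(p['image'],u.astype(np.float32),v.astype(np.float32),cv2.INTER_CUBIC)
        cv2.circle(o,(300,300),3,(0,255,0),-1)
        if h<.01: cv2.circle(o,(300,300),int(52/.2),(0,255,0),1)
        L.append(o)
    cv2.imwrite('pics/'+name+'.png',cv2.resize(np.hstack(L),(800,400))[:,:,::-1])
E
python3 - <<'E'
from h import *
st()
rows(D+n*.04,ori(208),vmax=.03,wmax=5)
p=imaging.snapshot('wrist'); save(p,'w2'); wrect(p,'w2r')
E
```

```text
t 4.35 p [0.6198 0.1181 0.1988] q [-0.281  0.653 -0.231  2.147  1.933  0.495 -0.37 ] th -152.15 axis err 0.0017760901859190461 -0.0013268663609053342 h 0.05637582353283852 F [0.4 0.4 0.2] M [0.12 0.34 0.  ] op 0.799 tilt 0.0
dist 0.01651388467475201 ang 0.37138125065739946 rows needed 1
-0.0021, 0.001, 0.0164, -0.1, -0.3, -0.1, -0.0021, 0.001, 0.0164, -0.1, -0.3, -0.1, -0.0021, 0.001, 0.0164, -0.1, -0.3, -0.1, -0.0021, 0.001, 0.0164, -0.1, -0.3, -0.1, -0.0021, 0.001, 0.0164, -0.1, -0.3, -0.1
```

View pics/w2.png

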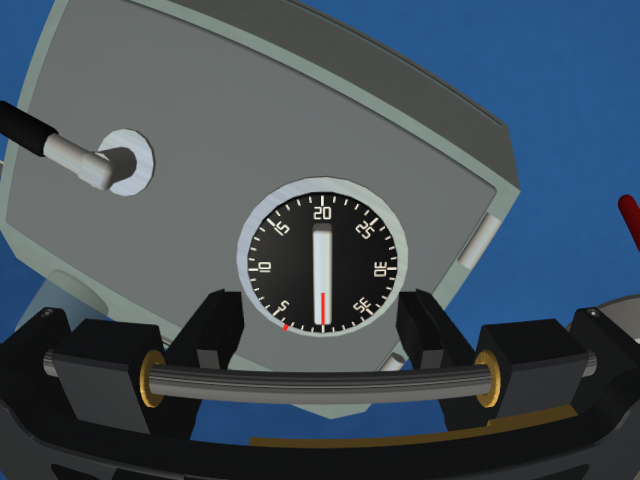

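View pics/w2r.png

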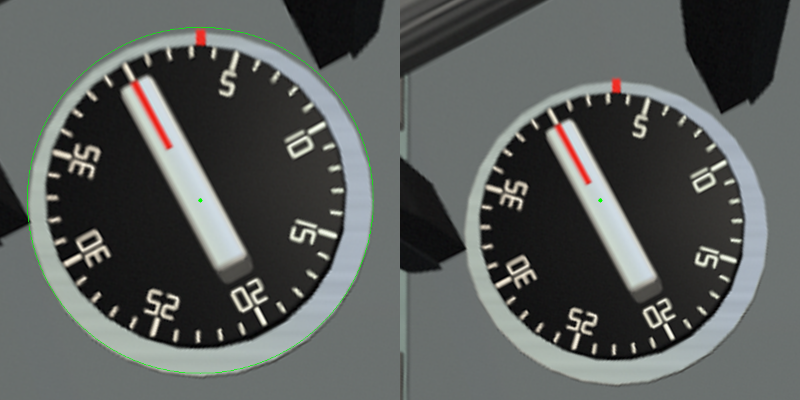

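```bash
sed -i 's/^D=.*/D=c0-right*.0023-up*.006/' h.py
python3 - <<'E'
from h import *
st();rows(D+n*.0405,ori(208),vmax=.01,wmax=5)
E
```

```text
t 4.4 p [0.6185 0.1184 0.2006] q [-0.282  0.649 -0.232  2.149  1.93   0.494 -0.37 ] th -152.27 axis err 0.0014707457148252752 -0.0003067533582513386 h 0.058557669699666325 F [-0.3  0.  -0.3] M [ 0.16  0.44 -0.05] op 0.798 tilt 0.0
dist 0.018108364418507213 ang 0.3968297694717305 rows needed 1.8108364418507212
-0.0006, 0.0007, 0.01, -0.1, -0.2, -0.1, -0.001, 0.0012, 0.018, -0.1, -0.3, -0.3, -0.001, 0.0012, 0.018, -0.1, -0.3, -0.3, -0.001, 0.0012, 0.018, -0.1, -0.3, -0.3, -0.001, 0.0012, 0.018, -0.1, -0.3, -0.3
```

Request:
{"api": "send_rows", "payload": {"moves": [-0.0006,0.0007,0.01,0,-0.2,0,-0.001,0.0012,0.018,0,-0.3,0,-0.001,0.0012,0.018,0,-0.3,0,-0.001,0.0012,0.018,0,-0.3,0,-0.001,0.0012,0.018,0,-0.3,0]}}

```text
clock: 4.82
tool_pos: [0.6289, 0.1183, 0.187]
eef_rot: [-0.159, 0.94, -0.094, 0.287]
contact_force: [0.6, 0.1, 0.4]
opening: 0.801
```

Request:
{"api": "send_rows", "payload": {"moves": [0,0,0,0,0,0,0,0,0,0,0,0,0,0,0,0,0,0,0,0,0,0,0,0,0,0,0,0,0,0], "claw": 1, "grip_force": 20}}

```text
clock: 5.23
tool_pos: [0.6289, 0.1184, 0.1871]
eef_rot: [-0.159, 0.94, -0.094, 0.287]
contact_force: [-0.3, -0.3, 0.6]
opening: 0.445
```

Run:
```python
from h import *
st();s=r.get_state();print(R.from_quat(s['eef_rot']).inv().apply(s['contact_force']))
p=imaging.snapshot('wrist'); save(p,'w3')
```

```text
t 5.23 p [0.6289 0.1184 0.1871] q [-0.263  0.685 -0.25   2.136  1.98   0.516 -0.407] th -152.32 axis err -5.0007929335893245e-05 0.00036537677485599625 h 0.04169313915898495 F [-0.3 -0.3  0.6] M [0.13 0.44 0.01] op 0.445 tilt 0.0
[ 0.08724995 -0.39463327 -0.60586564]
```

View pics/w3.png

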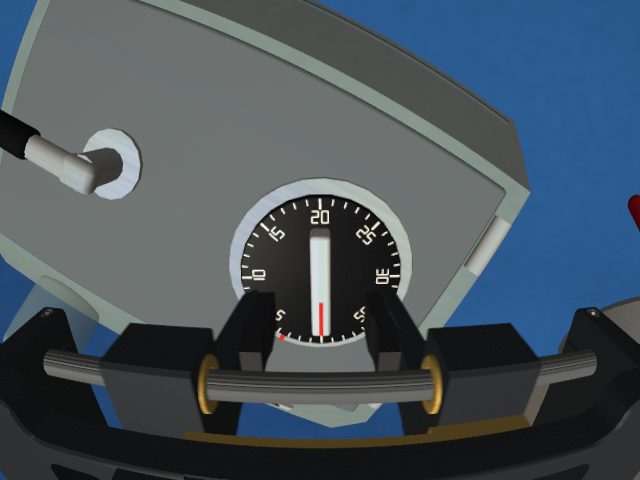

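Run:
```python
from h import *
s=r.get_state(); Rt=R.from_quat(s['eef_rot']); p=imaging.snapshot('wrist')
M,t=w2c(p);K=p['mtx']
def pr(W):
    c=M@W+t; rr=np.hypot(c[0],c[1]);th=np.arctan2(rr,c[2]);return K[0,0]*th*c[0]/rr+K[0,2],K[1,1]*th*c[1]/rr+K[1,2]
for o in [(0,0,.025),(.009,0.02,.025),(-.009,0.02,.025),(-.009,0.02,.006),(.009,0.02,.006)]:
    print(o,pr(s['tool_pos']+Rt.apply(o)))
print('cam in tool',Rt.inv().apply(-M.T@t-s['tool_pos']), Rt.inv().apply(M[2]))
print('bar mid top',pr(D+n*.028),'ends',pr(D+n*.028+.028*ori(208).apply([1,0,0])),pr(D+n*.028-.028*ori(208).apply([1,0,0])))
```

```text
(0, 0, 0.025) (np.float64(319.44791001445265), np.float64(281.7779952596661))
(0.009, 0.02, 0.025) (np.float64(358.28229708294754), np.float64(265.88419976732996))
(-0.009, 0.02, 0.025) (np.float64(356.87891073583114), np.float64(296.83753180510735))
(-0.009, 0.02, 0.006) (np.float64(360.36745504750564), np.float64(314.7685787878982))
(0.009, 0.02, 0.006) (np.float64(362.16520681121744), np.float64(281.6381874459863))
cam in tool [ 8.33537081e-02  2.25819298e-05 -1.50891963e-01] [-3.19495035e-01  3.24311460e-04  9.47587894e-01]
bar mid top (np.float64(319.77129302523815), np.float64(290.93399245421233)) ends (np.float64(319.50867244765055), np.float64(237.21691579014106)) (np.float64(320.00221310514564), np.float64(337.8305563442137))
```

Run:
```python
from h import *
s=r.get_state(); Rt=R.from_quat(s['eef_rot']); p=imaging.snapshot('wrist')
M,t=w2c(p);K=p['mtx'];d=p['depth']
vv,uu=np.mgrid[0:480,0:640]
x=uu-K[0,2];y=vv-K[1,2];rr=np.hypot(x,y)/K[0,0];tn=np.tan(rr)/np.maximum(rr*K[0,0],1e-9)
c=np.stack([x*tn*d,y*tn*d,d],-1);W=(c-t)@M;T=Rt.inv().apply((W-s['tool_pos']).reshape(-1,3)).reshape(480,640,3)
for v in range(285,380,8): print(v,[T[v,u].round(4).tolist() for u in (258,264,270)])
print('bar',T[250,319],T[283,319],T[320,319])
print('bar door frame',[((W[v,319]-D)@n).round(4) for v in (240,283,320)], ((W[270,290]-D)@n))
```

```text
285 [[-0.0045, -0.0334, 0.0297], [-0.0045, -0.0301, 0.0298], [-0.0044, -0.0268, 0.0298]]
293 [[0.0106, -0.0265, -0.0093], [0.0109, -0.0238, -0.0097], [0.0087, -0.0218, -0.0054]]
301 [[0.0099, -0.0256, -0.0151], [0.0096, -0.0232, -0.0145], [0.0087, -0.0209, -0.0128]]
309 [[0.0103, -0.0244, -0.0227], [0.0092, -0.0224, -0.0207], [0.0095, -0.0199, -0.0211]]
317 [[0.0084, -0.0241, -0.0258], [0.0083, -0.0218, -0.0254], [0.0089, -0.0193, -0.0264]]
325 [[0.0085, -0.0232, -0.0319], [0.0092, -0.0207, -0.0329], [0.0091, -0.0185, -0.0326]]
333 [[0.009, -0.0222, -0.0382], [0.0082, -0.0203, -0.0368], [0.0094, -0.0178, -0.0385]]
341 [[0.0084, -0.0217, -0.0425], [0.0091, -0.0194, -0.0434], [0.0088, -0.0173, -0.0429]]
349 [[0.008, -0.0211, -0.0467], [0.0092, -0.0187, -0.0483], [0.0087, -0.0168, -0.0476]]
357 [[0.0073, -0.0206, -0.0504], [0.007, -0.0187, -0.05], [0.0069, -0.0167, -0.0497]]
365 [[0.0033, -0.0211, -0.0498], [0.0033, -0.019, -0.0497], [0.0042, -0.0167, -0.0507]]
373 [[0.0256, -0.0147, -0.0812], [0.0255, -0.0133, -0.0809], [0.0269, -0.0116, -0.0826]]
bar [ 0.02185777 -0.000232    0.01386417] [ 0.00477537 -0.00022344  0.01344091] [-0.01738504 -0.00021807  0.01506065]
bar door frame [np.float64(0.0276), np.float64(0.0281), np.float64(0.0265)] 0.011197686127575834
```

Run:
```python
from h import *
print(r.tips_ahead, [a for a in dir(r) if a[0]!='_'])
p=imaging.snapshot('side');save(p,'s3')
im=p['image'][130:330,180:420][:,:,::-1]
cv2.imwrite('pics/s3c.png',cv2.resize(im,None,fx=3,fy=3,interpolation=cv2.INTER_CUBIC))
```

```text
0.025 ['Unreachable', 'finish_job', 'get_state', 'tips_ahead']
```

View pics/s3c.png

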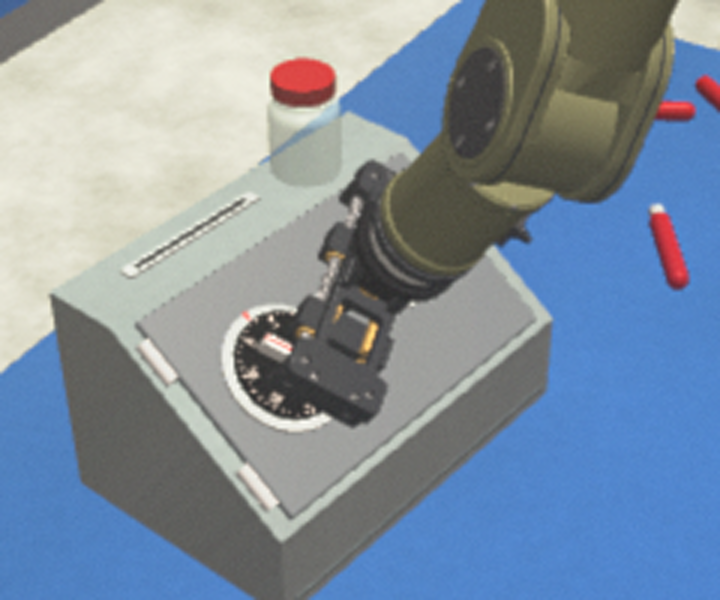

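Run:
```python
from h import *
p=imaging.snapshot('side')
M,t=w2c(p);K=p['mtx'];d=p['depth']
vv,uu=np.mgrid[0:480,0:640]
c=np.stack([(uu-K[0,2])/K[0,0]*d,(vv-K[1,2])/K[1,1]*d,d],-1);W=(c-t)@M
g=W-D; Hh=g@n; A=g@right;B=g@up
print('around dial: h per pixel')
for v in range(225,275,3):
    print(v,' '.join(f'{Hh[v,u]*1000:4.0f}' for u in range(255,315,3)))
```

```text
around dial: h per pixel
225   -2   -2    3   -0    2    2   -3   -0    2   -4   -4  128  148  157  159  157  162  203  208  212
228   -0    1    0    0    2    2   -2   -0   -2  130  134  130  153  157  157  152  151  157  164  204
231   -3   -2    0    1   -4    3    4    1    2  134  137  136  155  147  151  153  156  153  155  165
234   -1   -2    4    2    4   10   15   12  125  136  137  152  151  137   -4  146  151  154  157  155
237    2    4    4   13   13   12   14   12  128  137  134  152  142  135  137  136  137  146  156   -3
240    2    5   13   14   15   12   14   14  123  130  146  153  137  137  137  133  144  151  154   -2
243    5    9   11   14   16   29   28   11  153  154  154  156  133  130  137  137  144  153  136    0
246    5    6   14   10   14   24   24   29  156  156  153  152  157  126  131  137  147  152  134   -4
249    3   10   13   10   14   11   22  151  153  155  155  150  154  153  123  127  153  155  133    2
252    6   10   14   10   12   11  135  152  154  153  154  153  155  152  154  152  154  130   -1   -1
255    6    2   10   10   12  119  138  147  151  157  150  997  151  153  153  152  157  155   -1   -0
258   -0    2   10   14   12  114  122  123  139  145  154  154  154  154  156  154  154  153    4   -1
261   -2    4    4   10   11   13   10  111  119  123  138  150  155  156  153  155  155  157    1   -1
264    2    1    4    2    9   10   12   10   12  112  117  123  140  148  153  155  151  155   -2   -2
267    1    3    1    4    4    6   14    8   10   11   14  113  120  126  140  151  153    1    1   -0
270    3    1    3   -1    4    4    3    5    4    6    4    4   -1  113  119  135  142   -3   -4   -1
273    3    3   -4    1    2    2    1    6    5    5    0   -1   -1    1   -2    2   -7   -1   -1    1
```

Request:
{"api": "send_rows", "payload": {"moves": [0,0,0,0,0,0,0,0,0,0,0,0,0,0,0,0,0,0,0,0,0,0,0,0,0,0,0,0,0,0]}}

```text
clock: 5.9
tool_pos: [0.6289, 0.1183, 0.187]
eef_rot: [-0.159, 0.94, -0.094, 0.287]
contact_force: [0.0, -0.6, 0.6]
opening: 0.003
```

Run:
```python
from h import *
st()
p=imaging.snapshot('wrist'); save(p,'w4')
```

```text
t 5.9 p [0.6289 0.1183 0.187 ] q [-0.263  0.685 -0.25   2.136  1.98   0.517 -0.407] th -152.32 axis err 5.005970500641805e-06 0.0002916542186997299 h 0.04150768914366835 F [ 0.  -0.6  0.6] M [ 0.12  0.42 -0.01] op 0.003 tilt 0.0
```

View pics/w4.png

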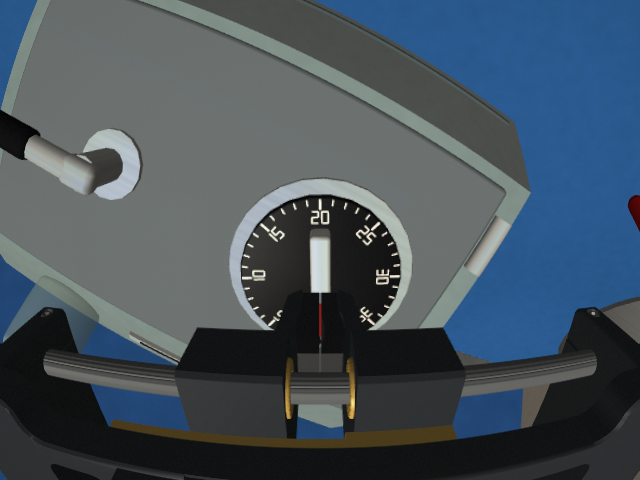

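Request:
{"api": "send_rows", "payload": {"moves": [0,0,0,0,0,0,0,0,0,0,0,0,0,0,0,0,0,0,0,0,0,0,0,0,0,0,0,0,0,0], "claw": -0.6}}

```text
clock: 6.37
tool_pos: [0.6289, 0.1183, 0.187]
eef_rot: [-0.159, 0.94, -0.094, 0.287]
contact_force: [0.1, 0.0, -0.3]
opening: 0.359
```

Request:
{"api": "send_rows", "payload": {"moves": [0,0,0,0,0,0,0,0,0,0,0,0,0,0,0.006,0,0,0,0,0,0.012,0,0,0,0,0,0.018,0,0,0]}}

```text
clock: 6.78
tool_pos: [0.6396, 0.1167, 0.1717]
eef_rot: [-0.159, 0.94, -0.094, 0.287]
contact_force: [0.4, 0.8, -0.4]
opening: 0.733
```

```bash
cat >> h.py <<'E'
def tool_cloud(p,s):
    Rt=R.from_quat(s['eef_rot']);M,t=w2c(p);K=p['mtx'];d=p['depth']
    vv,uu=np.mgrid[0:480,0:640]
    x=uu-K[0,2];y=vv-K[1,2];rr=np.hypot(x,y)/K[0,0];tn=np.tan(rr)/np.maximum(rr*K[0,0],1e-9)
    c=np.stack([x*tn*d,y*tn*d,d],-1);W=(c-t)@M
    return W,Rt.inv().apply((W-s['tool_pos']).reshape(-1,3)).reshape(480,640,3)
E
python3 - <<'E'
from h import *
st()
p=imaging.snapshot('wrist'); save(p,'w5'); s=r.get_state();W,T=tool_cloud(p,s)
m=(abs(T[...,0])<.012)&(abs(T[...,1])<.06)&(T[...,2]<.0)&(T[...,2]>-.06)
print(m.sum(),T[m][:,2].max(),np.percentile(T[m][:,2],[90,95,99]),((W[m]-D)@n).min())
E
```

```text
t 6.78 p [0.6396 0.1167 0.1717] q [-0.245  0.722 -0.261  2.118  2.017  0.53  -0.428] th -152.33 axis err 5.3764712100400316e-05 0.0003593282477170664 h 0.02282363686432881 F [ 0.4  0.8 -0.4] M [ 0.12  0.42 -0.01] op 0.733 tilt 0.0
9240 -0.0026371152275092794 [-0.00611427 -0.00526052 -0.00434617] 0.024488975366334938
```

View pics/w5.png

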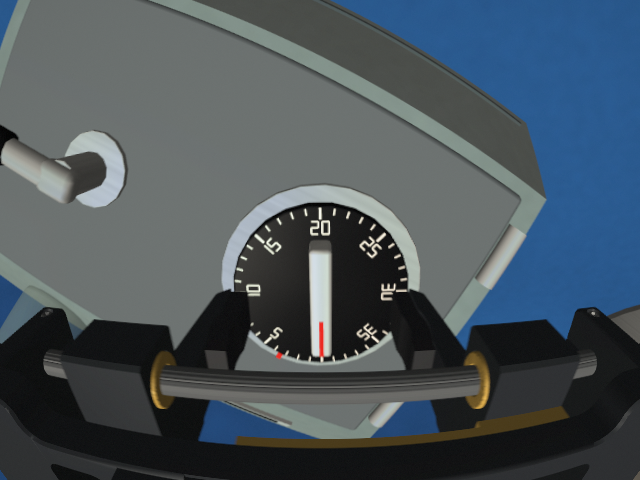

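Request:
{"api": "send_rows", "payload": {"moves": [0,0,0.003,0,0,0,0,0,0.006,0,0,0,0,0,0.009,0,0,0,0,0,0.011,0,0,0,0,0,0.011,0,0,0]}}

```text
clock: 7.25
tool_pos: [0.6462, 0.115, 0.1613]
eef_rot: [-0.158, 0.94, -0.095, 0.286]
contact_force: [0.6, 1.6, -0.6]
opening: 0.801
```

Run:
```python
from h import *
st()
p=imaging.snapshot('wrist'); save(p,'w6'); s=r.get_state();W,T=tool_cloud(p,s)
m=(abs(T[...,0])<.012)&(abs(T[...,1])<.06)&(abs(T[...,1])>.03)&(T[...,2]<-.002)&(T[...,2]>-.06)
print(m.sum(),T[m][:,2].max(),np.percentile(T[m][:,2],[90,95,99]),((W[m]-D)@n).min())
```

```text
t 7.25 p [0.6462 0.115  0.1613] q [-0.235  0.747 -0.265  2.105  2.037  0.538 -0.439] th -152.36 axis err 0.0006808613283562379 4.455343369443354e-06 h 0.010425853516048057 F [ 0.6  1.6 -0.6] M [ 0.14  0.41 -0.02] op 0.801 tilt 0.0
8476 -0.002002864600768783 [-0.01328084 -0.00921764 -0.00556144] 0.012581043853775849
```

View pics/w6.png

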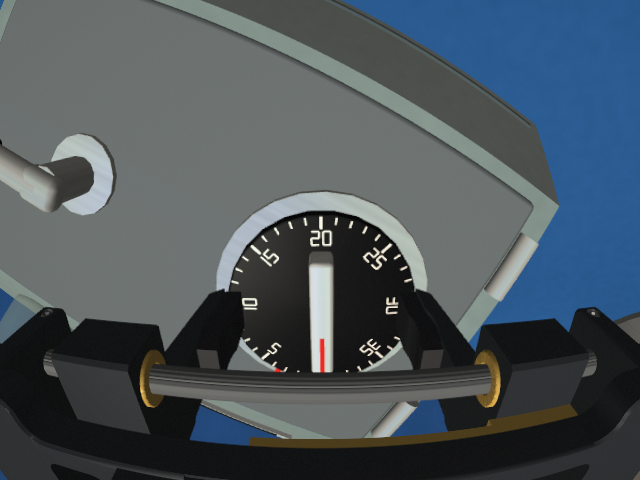

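Request:
{"api": "send_rows", "payload": {"moves": [0,0,0,0,0,0,0,0,0,0,0,0,0,0,0,0,0,0,0,0,0,0,0,0,0,0,0,0,0,0], "claw": 1}}

```text
clock: 7.72
tool_pos: [0.6461, 0.1151, 0.1617]
eef_rot: [-0.158, 0.94, -0.095, 0.286]
contact_force: [0.6, 0.0, 0.2]
opening: 0.444
```

Request:
{"api": "send_rows", "payload": {"moves": [0,0,0,0,0,0,0,0,0,0,0,0,0,0,0,0,0,0,0,0,0,0,0,0,0,0,0,0,0,0]}}

```text
clock: 8.13
tool_pos: [0.6459, 0.1158, 0.1615]
eef_rot: [-0.159, 0.94, -0.094, 0.286]
contact_force: [0.3, 1.3, -1.0]
opening: 0.11
```

Run:
```python
from h import *
st();s=r.get_state();print(R.from_quat(s['eef_rot']).inv().apply(s['contact_force']))
p=imaging.snapshot('wrist'); save(p,'w7')
```

```text
t 8.13 p [0.6459 0.1158 0.1615] q [-0.235  0.746 -0.266  2.105  2.037  0.537 -0.439] th -152.33 axis err 7.692039269731086e-06 -0.00021879951578456387 h 0.010787445382248986 F [ 0.3  1.3 -1. ] M [0.37 0.51 0.17] op 0.11 tilt 0.0
[-0.25043659  1.40669084  0.86542093]
```

View pics/w7.png

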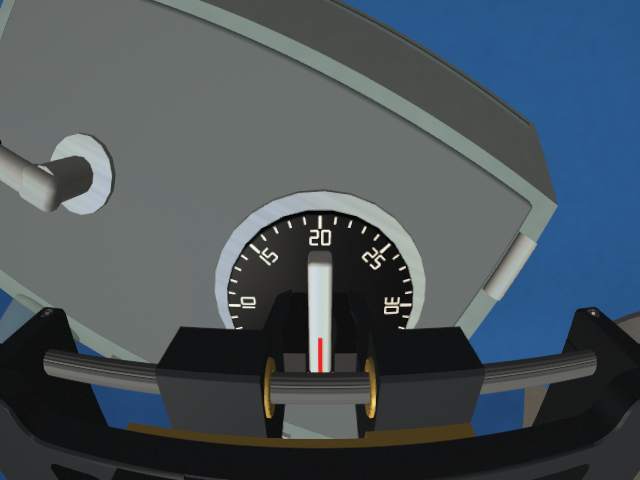

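Request:
{"api": "send_rows", "payload": {"moves": [0,0,0,0,0,7,0,0,0,0,0,14,0,0,0,0,0,21,0,0,0,0,0,28,0,0,0,0,0,35]}}

```text
clock: 8.6
tool_pos: [0.646, 0.1159, 0.1615]
eef_rot: [0.134, 0.944, -0.003, 0.301]
contact_force: [0.7, 0.2, -1.2]
opening: 0.113
```

Run:
```python
from h import *
st();s=r.get_state();print(R.from_quat(s['eef_rot']).inv().apply(s['contact_force']))
p=imaging.snapshot('wrist'); save(p,'w8')
```

```text
t 8.6 p [0.646  0.1159 0.1615] q [-0.133  0.766 -0.434  2.1    1.964  0.64  -0.949] th 172.34 axis err -0.00017869199410155157 -0.00021619381841130029 h 0.010812261933556864 F [ 0.7  0.2 -1.2] M [0.23 0.4  0.09] op 0.113 tilt 0.0
[0.18908831 0.2731153  1.31228474]
```

View pics/w8.png

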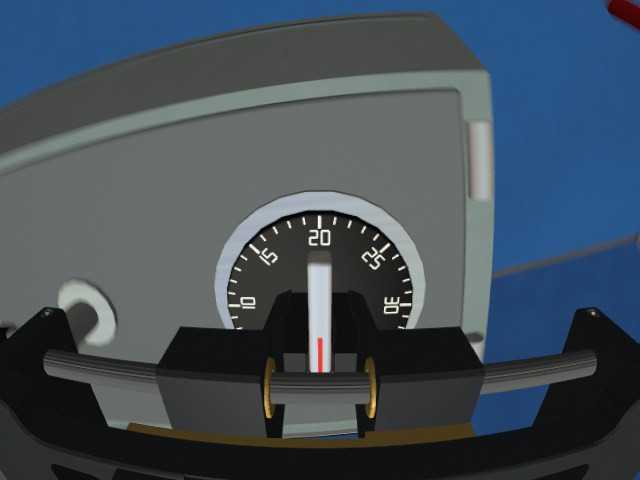

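Request:
{"api": "send_rows", "payload": {"moves": [0,0,0,0,0,7,0,0,0,0,0,14,0,0,0,0,0,21,0,0,0,0,0,28,0,0,0,0,0,35]}}

```text
clock: 9.07
tool_pos: [0.646, 0.116, 0.1616]
eef_rot: [0.416, 0.858, 0.089, 0.288]
contact_force: [-0.1, 1.7, -0.4]
opening: 0.114
```

Request:
{"api": "send_rows", "payload": {"moves": [0,0,0,0,0,7,0,0,0,0,0,14,0,0,0,0,0,21,0,0,0,0,0,28,0,0,0,0,0,35]}}

```text
clock: 9.48
tool_pos: [0.6461, 0.116, 0.1616]
eef_rot: [0.655, 0.692, 0.172, 0.247]
contact_force: [0.7, 0.3, 0.1]
opening: 0.109
```

```bash
python3 -c "
from h import *
st()"
```

```text
t 9.48 p [0.6461 0.116  0.1616] q [ 0.028  0.828 -0.714  2.091  1.892  0.83  -2.047] th 101.66 axis err -0.0002892452451842784 -5.3265591866266324e-05 h 0.010803195520458532 F [0.7 0.3 0.1] M [0.19 0.44 0.11] op 0.109 tilt 0.0
```

Request:
{"api": "send_rows", "payload": {"moves": [0,0,0,0,0,5.5,0,0,0,0,0,11,0,0,0,0,0,16.5,0,0,0,0,0,21.5,0,0,0,0,0,21.7]}}

```text
clock: 9.9
tool_pos: [0.6462, 0.116, 0.1616]
eef_rot: [0.774, 0.557, 0.216, 0.21]
contact_force: [-0.1, 1.2, 1.6]
opening: 0.11
```

Request:
{"api": "send_rows", "payload": {"moves": [0,0,0,0,0,0,0,0,0,0,0,0,0,0,0,0,0,-7,0,0,0,0,0,-14,0,0,0,0,0,-21], "claw": -0.6}}

```text
clock: 10.32
tool_pos: [0.6462, 0.1156, 0.1615]
eef_rot: [0.657, 0.691, 0.173, 0.247]
contact_force: [-0.1, -0.3, -0.3]
opening: 0.466
```

```bash
python3 -c "
from h import *
st()"
```

```text
t 10.32 p [0.6462 0.1156 0.1615] q [ 0.029  0.829 -0.716  2.091  1.892  0.832 -2.051] th 101.43 axis err 8.304815621225238e-05 -8.530942321210669e-06 h 0.010659950375155457 F [-0.1 -0.3 -0.3] M [ 0.05  0.45 -0.01] op 0.466 tilt 0.0
```

Request:
{"api": "send_rows", "payload": {"moves": [0,0,0,0,0,-7,0,0,0,0,0,-14,0,0,0,0,0,-21,0,0,0,0,0,-28,0,0,0,0,0,-35]}}

```text
clock: 10.73
tool_pos: [0.6462, 0.1153, 0.1616]
eef_rot: [0.415, 0.858, 0.089, 0.288]
contact_force: [0.0, 0.5, -0.2]
opening: 0.798
```

Request:
{"api": "send_rows", "payload": {"moves": [0,0,0,0,0,-7,0,0,0,0,0,-14,0,0,0,0,0,-21,0,0,0,0,0,-28,0,0,0,0,0,-35]}}

```text
clock: 11.15
tool_pos: [0.6462, 0.1151, 0.1616]
eef_rot: [0.134, 0.944, -0.003, 0.301]
contact_force: [-0.6, -0.2, -0.7]
opening: 0.8
```

Request:
{"api": "send_rows", "payload": {"moves": [0,0,0,0,0,-7,0,0,0,0,0,-14,0,0,0,0,0,-21,0,0,0,0,0,-28,0,0,0,0,0,-35]}}

```text
clock: 11.57
tool_pos: [0.6462, 0.115, 0.1618]
eef_rot: [-0.16, 0.94, -0.095, 0.286]
contact_force: [0.9, -1.1, 0.7]
opening: 0.798
```

```bash
python3 -c "
from h import *
st();rows(D+n*.0107,ori(260))"
```

```text
t 11.57 p [0.6462 0.115  0.1618] q [-0.226  0.747 -0.28   2.105  2.029  0.547 -0.423] th -152.1 axis err 0.0007435243679880312 0.0002545122566005441 h 0.010782652042334579 F [ 0.9 -1.1  0.7] M [0.15 0.4  0.04] op 0.798 tilt 0.0
dist 0.0007899409481583669 ang 52.093473034576775 rows needed 7.441924719225254
-0.0, 0.0001, 0.0, -0.0, -0.0, -7.0, -0.0, 0.0002, 0.0, -0.0, -0.0, -14.0, -0.0, 0.0003, 0.0, -0.1, -0.0, -21.0, -0.0001, 0.0004, 0.0, -0.1, -0.0, -28.0, -0.0001, 0.0005, 0.0001, -0.1, -0.0, -35.0
```

Request:
{"api": "send_rows", "payload": {"moves": [0,0,0,0,0,-7,0,0,0,0,0,-14,0,0,0,0,0,-21,0,0,0,0,0,-28,0,0.0007,0,0,0,-35]}}

```text
clock: 11.98
tool_pos: [0.6461, 0.1154, 0.1618]
eef_rot: [-0.439, 0.846, -0.178, 0.243]
contact_force: [0.6, 0.3, -0.3]
opening: 0.799
```

Request:
{"api": "send_rows", "payload": {"moves": [0,0,0,0,0,-7,0,0,0,0,0,-14,0,0,0,0,0,-17,0,0,0,0,0,-17,0,0,0,0,0,-17], "claw": 1}}

```text
clock: 12.4
tool_pos: [0.6461, 0.1155, 0.1619]
eef_rot: [-0.559, 0.772, -0.212, 0.214]
contact_force: [-1.2, 0.6, -0.0]
opening: 0.447
```

Request:
{"api": "send_rows", "payload": {"moves": [0,0,0,0,0,0,0,0,0,0,0,0,0,0,0,0,0,0,0,0,0,0,0,0,0,0,0,0,0,0]}}

```text
clock: 12.82
tool_pos: [0.6459, 0.1155, 0.1618]
eef_rot: [-0.559, 0.772, -0.212, 0.214]
contact_force: [0.4, -0.5, -0.4]
opening: 0.11
```

Run:
```python
from h import *
st()
p=imaging.snapshot('wrist'); save(p,'w9')
```

```text
t 12.82 p [0.6459 0.1155 0.1618] q [-0.391  0.739 -0.015  2.114  2.219  0.402  0.254] th -99.63 axis err 0.0003052040566647181 -5.90819245753246e-05 h 0.011029226589218108 F [ 0.4 -0.5 -0.4] M [ 0.17  0.67 -0.  ] op 0.11 tilt 0.0
```

View pics/w9.png

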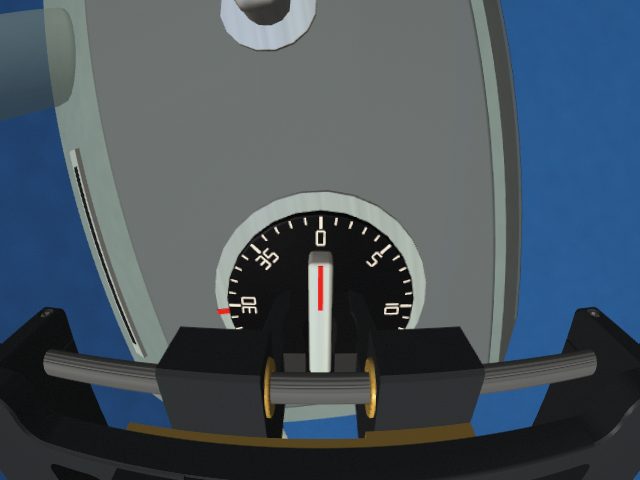

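Request:
{"api": "send_rows", "payload": {"moves": [0,0,0,0,0,7.1,0,0,0,0,0,14.2,0,0,0,0,0,21.3,0,0,0,0,0,28.4,0,0,0,0,0,35.5]}}

```text
clock: 13.28
tool_pos: [0.6457, 0.1156, 0.1617]
eef_rot: [-0.295, 0.907, -0.136, 0.269]
contact_force: [0.1, 0.8, -1.9]
opening: 0.11
```

Request:
{"api": "send_rows", "payload": {"moves": [0,0,0,0,0,7.1,0,0,0,0,0,14.2,0,0,0,0,0,21.3,0,0,0,0,0,28.4,0,0,0,0,0,35.5]}}

```text
clock: 13.7
tool_pos: [0.6456, 0.1159, 0.1616]
eef_rot: [-0.001, 0.954, -0.046, 0.298]
contact_force: [0.6, 0.3, -1.0]
opening: 0.109
```

Request:
{"api": "send_rows", "payload": {"moves": [0,0,0,0,0,7.1,0,0,0,0,0,14.2,0,0,0,0,0,21.3,0,0,0,0,0,28.4,0,0,0,0,0,35.5]}}

```text
clock: 14.12
tool_pos: [0.6457, 0.1161, 0.1616]
eef_rot: [0.292, 0.908, 0.048, 0.297]
contact_force: [-0.4, 1.0, -1.3]
opening: 0.113
```

Request:
{"api": "send_rows", "payload": {"moves": [0,0,0,0,0,7.1,0,0,0,0,0,14.2,0,0,0,0,0,21.3,0,0,0,0,0,28.4,0,0,0,0,0,35.5]}}

```text
clock: 14.53
tool_pos: [0.6459, 0.1163, 0.1617]
eef_rot: [0.557, 0.774, 0.137, 0.268]
contact_force: [0.8, 0.9, -0.1]
opening: 0.111
```

```bash
python3 -c "
from h import *
st();rows(D+n*.0109,ori(80))"
```

```text
t 14.53 p [0.6459 0.1163 0.1617] q [ 0.005  0.817 -0.675  2.092  1.898  0.803 -1.795] th 117.09 axis err -0.0005136916850251147 -0.0002201904136231213 h 0.011038586873574936 F [ 0.8  0.9 -0.1] M [0.16 0.42 0.16] op 0.111 tilt 0.0
dist 0.0005751904613731569 ang 37.09286636245658 rows needed 5.298980908922369
-0.0001, -0.0, 0.0, 0.0, 0.0, 7.0, -0.0002, -0.0, 0.0001, 0.0, 0.0, 14.0, -0.0003, -0.0, 0.0001, 0.0, 0.0, 21.0, -0.0004, -0.0, 0.0001, 0.0, 0.1, 28.0, -0.0005, -0.0, 0.0001, 0.0, 0.1, 35.0
```

Repeat: finish this stroke, regrasp.

Request:
{"api": "send_rows", "payload": {"moves": [0,0,0,0,0,7.1,0,0,0,0,0,14.2,0,0,0,0,0,21.3,0,0,0,0,0,28.4,0,0,0,0,0,35.5]}}

```text
clock: 14.95
tool_pos: [0.6461, 0.1163, 0.1619]
eef_rot: [0.768, 0.566, 0.213, 0.213]
contact_force: [0.3, 1.5, 0.2]
opening: 0.109
```

Request:
{"api": "send_rows", "payload": {"moves": [0,0,0,0,0,0,0,0,0,0,0,0,0,0,0,0,0,-7,0,0,0,0,0,-14,0,0,0,0,0,-21], "claw": -0.6}}

```text
clock: 15.37
tool_pos: [0.6461, 0.1159, 0.1618]
eef_rot: [0.649, 0.699, 0.169, 0.249]
contact_force: [0.4, 0.3, -0.4]
opening: 0.464
```

Request:
{"api": "send_rows", "payload": {"moves": [0,0,0,0,0,-7,0,0,0,0,0,-14,0,0,0,0,0,-21,0,0,0,0,0,-28,0,0,0,0,0,-35]}}

```text
clock: 15.78
tool_pos: [0.6461, 0.1158, 0.1619]
eef_rot: [0.404, 0.864, 0.085, 0.289]
contact_force: [-0.2, 0.7, -0.5]
opening: 0.799
```

Request:
{"api": "send_rows", "payload": {"moves": [0,0,0,0,0,-7,0,0,0,0,0,-14,0,0,0,0,0,-21,0,0,0,0,0,-28,0,0,0,0,0,-35]}}

```text
clock: 16.2
tool_pos: [0.6461, 0.1157, 0.1621]
eef_rot: [0.121, 0.946, -0.007, 0.302]
contact_force: [0.4, -0.0, 0.4]
opening: 0.8
```

Request:
{"api": "send_rows", "payload": {"moves": [0,0,0,0,0,-7,0,0,0,0,0,-14,0,0,0,0,0,-21,0,0,0,0,0,-28,0,0,0,0,0,-35]}}

```text
clock: 16.62
tool_pos: [0.6461, 0.1156, 0.1624]
eef_rot: [-0.173, 0.938, -0.099, 0.285]
contact_force: [0.4, 0.4, -0.8]
opening: 0.801
```

Request:
{"api": "send_rows", "payload": {"moves": [0,0,0,0,0,-7,0,0,0,0,0,-14,0,0,0,0,0,-21,0,0,0,0,0,-28,0,0,0,0,0,-35]}}

```text
clock: 17.03
tool_pos: [0.646, 0.1156, 0.1626]
eef_rot: [-0.451, 0.84, -0.182, 0.241]
contact_force: [0.7, -0.1, 0.3]
opening: 0.801
```

```bash
python3 -c "
from h import *
st();rows(D+n*.0109,ori(261.5))"
```

```text
t 17.03 p [0.646  0.1156 0.1626] q [-0.327  0.737 -0.12   2.11   2.125  0.456  0.098] th -114.98 axis err 0.00015094567182961772 0.0005120462915235263 h 0.011623240229086253 F [ 0.7 -0.1  0.3] M [0.14 0.43 0.03] op 0.801 tilt 0.0
dist 0.00089673699007735 ang 16.47807684455712 rows needed 2.354010977793874
0.0, 0.0002, 0.0003, -0.1, -0.0, -7.0, 0.0001, 0.0005, 0.0006, -0.1, -0.1, -14.0, 0.0001, 0.0005, 0.0007, -0.1, -0.1, -16.5, 0.0001, 0.0005, 0.0007, -0.1, -0.1, -16.5, 0.0001, 0.0005, 0.0007, -0.1, -0.1, -16.5
```

Request:
{"api": "send_rows", "payload": {"moves": [0,0,0,0,0,-7,0,0.0005,0.0006,0,0,-14,0,0.0005,0.0007,0,0,-16.5,0,0.0005,0.0007,0,0,-16.5,0,0.0005,0.0007,0,0,-16.5], "claw": 1}}

```text
clock: 17.45
tool_pos: [0.6461, 0.116, 0.162]
eef_rot: [-0.567, 0.766, -0.214, 0.213]
contact_force: [-0.7, 1.1, -0.4]
opening: 0.444
```

Request:
{"api": "send_rows", "payload": {"moves": [0,0,0,0,0,0,0,0,0,0,0,0,0,0,0,0,0,0,0,0,0,0,0,0,0,0,0,0,0,0]}}

```text
clock: 17.87
tool_pos: [0.646, 0.1159, 0.1619]
eef_rot: [-0.567, 0.766, -0.214, 0.212]
contact_force: [-0.7, 0.4, -0.5]
opening: 0.114
```

Request:
{"api": "send_rows", "payload": {"moves": [0,0,0,0,0,7.1,0,0,0,0,0,14.2,0,0,0,0,0,21.3,0,0,0,0,0,28.4,0,0,0,0,0,35.5]}}

```text
clock: 18.28
tool_pos: [0.646, 0.1159, 0.1619]
eef_rot: [-0.304, 0.904, -0.138, 0.268]
contact_force: [-0.2, 0.6, -1.5]
opening: 0.109
```

Request:
{"api": "send_rows", "payload": {"moves": [0,0,0,0,0,7.1,0,0,0,0,0,14.2,0,0,0,0,0,21.3,0,0,0,0,0,28.4,0,0,0,0,0,35.5]}}

```text
clock: 18.7
tool_pos: [0.646, 0.1159, 0.1619]
eef_rot: [-0.011, 0.953, -0.049, 0.298]
contact_force: [0.9, 1.6, -0.3]
opening: 0.114
```

Request:
{"api": "send_rows", "payload": {"moves": [0,0,0,0,0,7.1,0,0,0,0,0,14.2,0,0,0,0,0,21.3,0,0,0,0,0,28.4,0,0,0,0,0,35.5]}}

```text
clock: 19.12
tool_pos: [0.646, 0.1158, 0.1619]
eef_rot: [0.282, 0.911, 0.045, 0.298]
contact_force: [0.9, -0.1, -0.6]
opening: 0.111
```

Request:
{"api": "send_rows", "payload": {"moves": [0,0,0,0,0,7.1,0,0,0,0,0,14.2,0,0,0,0,0,21.3,0,0,0,0,0,28.4,0,0,0,0,0,35.5]}}

```text
clock: 19.53
tool_pos: [0.6459, 0.1158, 0.1619]
eef_rot: [0.549, 0.78, 0.134, 0.27]
contact_force: [-0.1, 0.6, -0.5]
opening: 0.108
```

```bash
python3 -c "
from h import *
st();rows(D+n*.0109,ori(82))"
```

```text
t 19.53 p [0.6459 0.1158 0.1619] q [ 0.013  0.821 -0.689  2.092  1.895  0.814 -1.768] th 118.27 axis err -7.349765767644293e-05 -2.9547184207562154e-05 h 0.011122811972996872 F [-0.1  0.6 -0.5] M [0.12 0.49 0.12] op 0.108 tilt 0.0
dist 0.00023401690407559559 ang 36.26887151012611 rows needed 5.181267358589444
-0.0, -0.0, 0.0, 0.0, 0.0, 7.0, -0.0, -0.0, 0.0001, 0.0, 0.1, 14.0, -0.0, -0.0, 0.0001, 0.0, 0.1, 21.0, -0.0001, -0.0, 0.0002, 0.0, 0.1, 28.0, -0.0001, -0.0, 0.0002, 0.1, 0.1, 35.0
```

Request:
{"api": "send_rows", "payload": {"moves": [0,0,0,0,0,7.1,0,0,0,0,0,14.2,0,0,0,0,0,21.3,0,0,0,0,0,28.4,0,0,0,0,0,35.5]}}

```text
clock: 19.95
tool_pos: [0.6459, 0.1158, 0.1619]
eef_rot: [0.762, 0.573, 0.211, 0.216]
contact_force: [-0.3, 0.5, -0.2]
opening: 0.111
```

Request:
{"api": "send_rows", "payload": {"moves": [0,0,0,0,0,0,0,0,0,0,0,0,0,0,0,0,0,-7,0,0,0,0,0,-14,0,0,0,0,0,-21], "claw": -0.6}}

```text
clock: 20.37
tool_pos: [0.6459, 0.1155, 0.1619]
eef_rot: [0.641, 0.706, 0.167, 0.251]
contact_force: [-0.5, -0.5, 0.1]
opening: 0.464
```

Request:
{"api": "send_rows", "payload": {"moves": [0,0,0,0,0,-7,0,0,0,0,0,-14,0,0,0,0,0,-21,0,0,0,0,0,-28,0,0,0,0,0,-35]}}

```text
clock: 20.78
tool_pos: [0.646, 0.1153, 0.162]
eef_rot: [0.395, 0.868, 0.082, 0.29]
contact_force: [0.0, 0.5, -0.3]
opening: 0.799
```

Request:
{"api": "send_rows", "payload": {"moves": [0,0,0,0,0,-7,0,0,0,0,0,-14,0,0,0,0,0,-21,0,0,0,0,0,-28,0,0,0,0,0,-35]}}

```text
clock: 21.2
tool_pos: [0.646, 0.1152, 0.1622]
eef_rot: [0.112, 0.947, -0.011, 0.302]
contact_force: [0.3, -0.3, 0.1]
opening: 0.799
```

Request:
{"api": "send_rows", "payload": {"moves": [0,0,0,0,0,-7,0,0,0,0,0,-14,0,0,0,0,0,-21,0,0,0,0,0,-28,0,0,0,0,0,-35]}}

```text
clock: 21.62
tool_pos: [0.646, 0.1151, 0.1625]
eef_rot: [-0.183, 0.936, -0.103, 0.284]
contact_force: [-0.4, -0.4, -0.1]
opening: 0.797
```

Request:
{"api": "send_rows", "payload": {"moves": [0,0,0,0,0,-7,0,0,0,0,0,-14,0,0,0,0,0,-21,0,0,0,0,0,-28,0,0,0,0,0,-35]}}

```text
clock: 22.03
tool_pos: [0.6461, 0.1152, 0.1628]
eef_rot: [-0.46, 0.835, -0.184, 0.239]
contact_force: [-0.1, 0.2, -1.0]
opening: 0.798
```

```bash
python3 -c "
from h import *
st();rows(D+n*.0109,ori(262.5))"
```

```text
t 22.03 p [0.6461 0.1152 0.1628] q [-0.313  0.738 -0.141  2.109  2.109  0.468  0.138] th -113.81 axis err 0.0005589659150700275 0.0006725542622695283 h 0.011728061056601702 F [-0.1  0.2 -1. ] M [ 0.21  0.41 -0.01] op 0.798 tilt 0.0
dist 0.001202462898879883 ang 16.3073486316126 rows needed 2.3296212330875146
-0.0001, 0.0004, 0.0004, -0.1, -0.1, -7.0, -0.0002, 0.0007, 0.0007, -0.1, -0.1, -14.0, -0.0002, 0.0008, 0.0008, -0.2, -0.1, -16.3, -0.0002, 0.0008, 0.0008, -0.2, -0.1, -16.3, -0.0002, 0.0008, 0.0008, -0.2, -0.1, -16.3
```

Request:
{"api": "send_rows", "payload": {"moves": [0,0,0,0,0,-7,0,0.0007,0.0007,0,0,-14,0,0.0008,0.0008,0,0,-16.3,0,0.0008,0.0008,0,0,-16.3,0,0.0008,0.0008,0,0,-16.3], "claw": 1}}

```text
clock: 22.45
tool_pos: [0.646, 0.1157, 0.1619]
eef_rot: [-0.574, 0.761, -0.217, 0.211]
contact_force: [-0.3, -0.2, 0.0]
opening: 0.444
```

Request:
{"api": "send_rows", "payload": {"moves": [0,0,0,0,0,0,0,0,0,0,0,0,0,0,0,0,0,0,0,0,0,0,0,0,0,0,0,0,0,0]}}

```text
clock: 22.87
tool_pos: [0.6459, 0.1156, 0.1619]
eef_rot: [-0.574, 0.761, -0.216, 0.211]
contact_force: [-0.8, -0.8, 0.4]
opening: 0.109
```

Request:
{"api": "send_rows", "payload": {"moves": [0,0,0,0,0,7.1,0,0,0,0,0,14.2,0,0,0,0,0,21.3,0,0,0,0,0,28.4,0,0,0,0,0,35.5]}}

```text
clock: 23.28
tool_pos: [0.6458, 0.1157, 0.1618]
eef_rot: [-0.311, 0.901, -0.141, 0.267]
contact_force: [0.0, 0.7, -1.9]
opening: 0.11
```

Request:
{"api": "send_rows", "payload": {"moves": [0,0,0,0,0,7.1,0,0,0,0,0,14.2,0,0,0,0,0,21.3,0,0,0,0,0,28.4,0,0,0,0,0,35.5]}}

```text
clock: 23.7
tool_pos: [0.6457, 0.1158, 0.1617]
eef_rot: [-0.019, 0.953, -0.052, 0.297]
contact_force: [0.9, 1.5, -0.5]
opening: 0.113
```

Request:
{"api": "send_rows", "payload": {"moves": [0,0,0,0,0,7.1,0,0,0,0,0,14.2,0,0,0,0,0,21.3,0,0,0,0,0,28.4,0,0,0,0,0,35.5]}}

```text
clock: 24.12
tool_pos: [0.6458, 0.116, 0.1617]
eef_rot: [0.274, 0.913, 0.042, 0.299]
contact_force: [-0.3, 1.0, -0.8]
opening: 0.112
```

Request:
{"api": "send_rows", "payload": {"moves": [0,0,0,0,0,7.1,0,0,0,0,0,14.2,0,0,0,0,0,21.3,0,0,0,0,0,28.4,0,0,0,0,0,35.5]}}

```text
clock: 24.53
tool_pos: [0.6459, 0.1161, 0.1618]
eef_rot: [0.542, 0.784, 0.132, 0.271]
contact_force: [0.6, 0.5, -0.8]
opening: 0.111
```

```bash
python3 -c "
from h import *
st();rows(D+n*.0109,ori(82))"
```

```text
t 24.53 p [0.6459 0.1161 0.1618] q [ 0.022  0.825 -0.705  2.092  1.894  0.826 -1.745] th 119.26 axis err -0.00033959362397051324 -0.00016532299054825087 h 0.011097845995453505 F [ 0.6  0.5 -0.8] M [0.17 0.38 0.2 ] op 0.111 tilt 0.0
dist 0.00042516765013791904 ang 37.26156926532849 rows needed 5.323081323618355
-0.0001, -0.0, 0.0, 0.0, 0.0, 7.0, -0.0001, -0.0, 0.0001, 0.0, 0.0, 14.0, -0.0002, -0.0, 0.0001, 0.0, 0.1, 21.0, -0.0003, -0.0, 0.0001, 0.1, 0.1, 28.0, -0.0004, -0.0, 0.0002, 0.1, 0.1, 35.0
```

Request:
{"api": "send_rows", "payload": {"moves": [0,0,0,0,0,7.1,0,0,0,0,0,14.2,0,0,0,0,0,21.3,0,0,0,0,0,28.4,0,0,0,0,0,35.5]}}

```text
clock: 24.95
tool_pos: [0.646, 0.1161, 0.1619]
eef_rot: [0.757, 0.58, 0.209, 0.218]
contact_force: [0.4, 0.6, -0.3]
opening: 0.11
```

Request:
{"api": "send_rows", "payload": {"moves": [0,0,0,0,0,0,0,0,0,0,0,0,0,0,0,0,0,-7,0,0,0,0,0,-14,0,0,0,0,0,-21], "claw": -0.6}}

```text
clock: 25.37
tool_pos: [0.646, 0.1158, 0.1618]
eef_rot: [0.635, 0.711, 0.165, 0.253]
contact_force: [-0.1, 0.4, 0.1]
opening: 0.466
```

Request:
{"api": "send_rows", "payload": {"moves": [0,0,0,0,0,-7,0,0,0,0,0,-14,0,0,0,0,0,-21,0,0,0,0,0,-28,0,0,0,0,0,-35]}}

```text
clock: 25.78
tool_pos: [0.646, 0.1156, 0.162]
eef_rot: [0.388, 0.871, 0.08, 0.291]
contact_force: [0.7, -0.3, -0.2]
opening: 0.798
```

Request:
{"api": "send_rows", "payload": {"moves": [0,0,0,0,0,-7,0,0,0,0,0,-14,0,0,0,0,0,-21,0,0,0,0,0,-28,0,0,0,0,0,-35]}}

```text
clock: 26.2
tool_pos: [0.646, 0.1155, 0.1621]
eef_rot: [0.103, 0.948, -0.013, 0.302]
contact_force: [0.0, 0.3, -0.3]
opening: 0.802
```

Request:
{"api": "send_rows", "payload": {"moves": [0,0,0,0,0,-7,0,0,0,0,0,-14,0,0,0,0,0,-21,0,0,0,0,0,-28,0,0,0,0,0,-35]}}

```text
clock: 26.62
tool_pos: [0.646, 0.1154, 0.1623]
eef_rot: [-0.191, 0.934, -0.105, 0.283]
contact_force: [-0.1, 0.3, -0.3]
opening: 0.799
```

Request:
{"api": "send_rows", "payload": {"moves": [0,0,0,0,0,-7,0,0,0,0,0,-14,0,0,0,0,0,-21,0,0,0,0,0,-28,0,0,0,0,0,-35]}}

```text
clock: 27.03
tool_pos: [0.6459, 0.1155, 0.1626]
eef_rot: [-0.467, 0.831, -0.186, 0.238]
contact_force: [0.2, 0.2, -0.1]
opening: 0.8
```

```bash
python3 -c "
from h import *
st();rows(D+n*.0109,ori(263.6))"
```

```text
t 27.03 p [0.6459 0.1155 0.1626] q [-0.3    0.739 -0.163  2.109  2.096  0.48   0.172] th -112.82 axis err 0.00030972786147765834 0.0003612723509397639 h 0.011675185632008745 F [ 0.2  0.2 -0.1] M [ 0.14  0.41 -0.  ] op 0.8 tilt 0.0
dist 0.0009072987725121781 ang 16.416275189217618 rows needed 2.3451821698882314
-0.0001, 0.0002, 0.0003, -0.1, -0.0, -7.0, -0.0001, 0.0004, 0.0007, -0.1, -0.1, -14.0, -0.0001, 0.0005, 0.0008, -0.2, -0.1, -16.4, -0.0001, 0.0005, 0.0008, -0.2, -0.1, -16.4, -0.0001, 0.0005, 0.0008, -0.2, -0.1, -16.4
```

Request:
{"api": "send_rows", "payload": {"moves": [0,0,0,0,0,-7,0,0.0005,0.0007,0,0,-14,0,0.0005,0.0008,0,0,-16.4,0,0.0005,0.0008,0,0,-16.4,0,0.0005,0.0008,0,0,-16.4], "claw": 1}}

```text
clock: 27.45
tool_pos: [0.646, 0.1158, 0.1618]
eef_rot: [-0.581, 0.756, -0.218, 0.209]
contact_force: [0.6, -0.1, 0.3]
opening: 0.448
```

Request:
{"api": "send_rows", "payload": {"moves": [0,0,0,0,0,0,0,0,0,0,0,0,0,0,0,0,0,0,0,0,0,0,0,0,0,0,0,0,0,0]}}

```text
clock: 27.87
tool_pos: [0.6459, 0.1157, 0.1618]
eef_rot: [-0.581, 0.756, -0.218, 0.209]
contact_force: [0.6, -0.7, 0.3]
opening: 0.11
```

Request:
{"api": "send_rows", "payload": {"moves": [0,0,0,0,0,7.1,0,0,0,0,0,14.2,0,0,0,0,0,21.3,0,0,0,0,0,28.4,0,0,0,0,0,35.5]}}

```text
clock: 28.28
tool_pos: [0.6459, 0.1158, 0.1618]
eef_rot: [-0.32, 0.898, -0.143, 0.266]
contact_force: [0.1, 0.9, -0.1]
opening: 0.113
```

Request:
{"api": "send_rows", "payload": {"moves": [0,0,0,0,0,7.1,0,0,0,0,0,14.2,0,0,0,0,0,21.3,0,0,0,0,0,28.4,0,0,0,0,0,35.5]}}

```text
clock: 28.7
tool_pos: [0.6459, 0.1159, 0.1618]
eef_rot: [-0.028, 0.953, -0.055, 0.297]
contact_force: [0.9, 0.4, -0.7]
opening: 0.108
```

Request:
{"api": "send_rows", "payload": {"moves": [0,0,0,0,0,7.1,0,0,0,0,0,14.2,0,0,0,0,0,21.3,0,0,0,0,0,28.4,0,0,0,0,0,35.5]}}

```text
clock: 29.12
tool_pos: [0.6459, 0.1159, 0.1618]
eef_rot: [0.266, 0.916, 0.039, 0.299]
contact_force: [0.4, -0.1, -0.0]
opening: 0.109
```

Request:
{"api": "send_rows", "payload": {"moves": [0,0,0,0,0,7.1,0,0,0,0,0,14.2,0,0,0,0,0,21.3,0,0,0,0,0,28.4,0,0,0,0,0,35.5]}}

```text
clock: 29.53
tool_pos: [0.6459, 0.116, 0.1618]
eef_rot: [0.534, 0.789, 0.13, 0.273]
contact_force: [1.2, 1.0, 0.9]
opening: 0.11
```

Run:
```python
from h import *
st();rows(D+n*.0109,ori(90),wmax=6.2)
p=imaging.snapshot('wrist'); save(p,'w10')
```

```text
t 29.53 p [0.6459 0.116  0.1618] q [ 0.03   0.83  -0.72   2.092  1.892  0.836 -1.721] th 120.34 axis err -0.00025243455744106076 -0.00011063433150507292 h 0.011066183352579423 F [1.2 1.  0.9] M [0.12 0.44 0.19] op 0.11 tilt 0.0
dist 0.00032049788817302226 ang 30.34090042093662 rows needed 4.8936936162801
-0.0001, -0.0, 0.0, 0.0, 0.0, 6.2, -0.0001, -0.0, 0.0001, 0.0, 0.0, 12.4, -0.0002, -0.0, 0.0001, 0.1, 0.1, 18.6, -0.0002, -0.0, 0.0001, 0.1, 0.1, 24.8, -0.0003, -0.0, 0.0002, 0.1, 0.1, 30.3
```

View pics/w10.png

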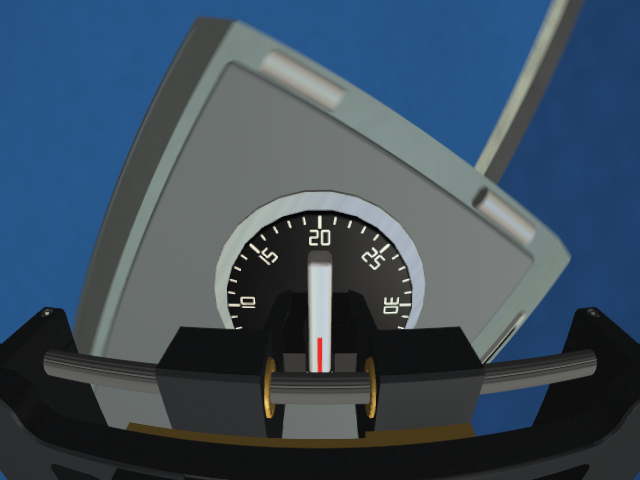

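Request:
{"api": "send_rows", "payload": {"moves": [0,0,0,0,0,7,0,0,0,0,0,14,0,0,0,0,0,21,0,0,0,0,0,27,0,0,0,0,0,30.3]}}

```text
clock: 30.0
tool_pos: [0.646, 0.116, 0.1618]
eef_rot: [0.725, 0.62, 0.197, 0.228]
contact_force: [-1.5, 1.3, 1.1]
opening: 0.114
```

Run:
```python
from h import *
st()
p=imaging.snapshot('wrist'); save(p,'w11'); wrect(p,'w11r')
p=imaging.snapshot('top')
im=p['image'][180:260,220:300][:,:,::-1]
cv2.imwrite('pics/t11.png',cv2.resize(im,None,fx=6,fy=6,interpolation=cv2.INTER_CUBIC))
```

```text
t 30.0 p [0.646  0.116  0.1618] q [ 0.085  0.864 -0.825  2.089  1.877  0.915 -2.214] th 89.58 axis err -0.000277990542498742 -2.175178864018908e-05 h 0.01104061072335495 F [-1.5  1.3  1.1] M [0.03 0.44 0.15] op 0.114 tilt 0.0
```

View pics/w11r.png

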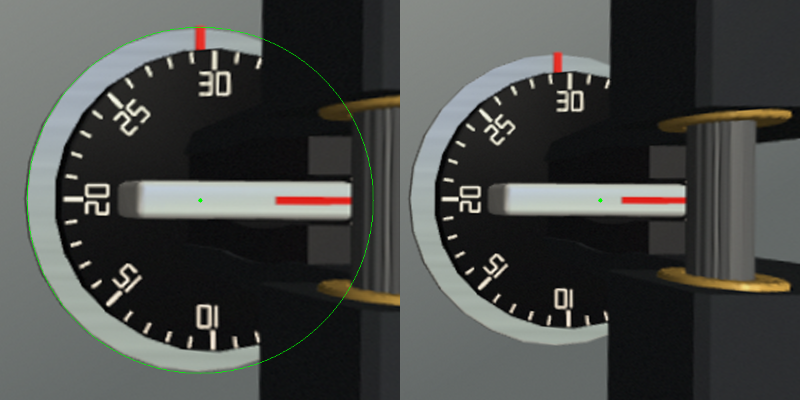

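View pics/t11.png

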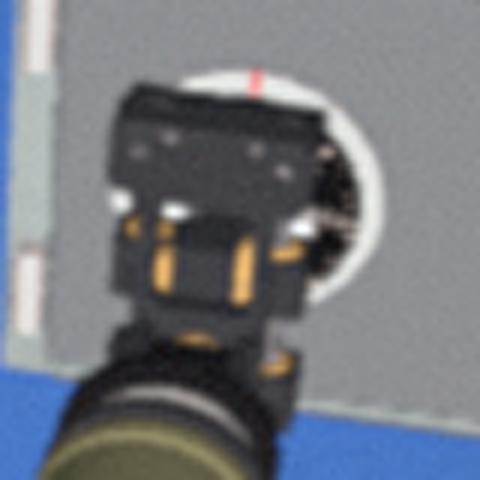

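Request:
{"api": "send_rows", "payload": {"moves": [0,0,0,0,0,-7.1,0,0,0,0,0,-14.2,0,0,0,0,0,-21.3,0,0,0,0,0,-28.4,0,0,0,0,0,-35.5]}}

```text
clock: 30.52
tool_pos: [0.6459, 0.116, 0.1618]
eef_rot: [0.496, 0.814, 0.116, 0.278]
contact_force: [-0.2, 0.4, -0.3]
opening: 0.107
```

Request:
{"api": "send_rows", "payload": {"moves": [0,0,0,0,0,-7.1,0,0,0,0,0,-14.2,0,0,0,0,0,-21.3,0,0,0,0,0,-28.4,0,0,0,0,0,-35.5]}}

```text
clock: 30.93
tool_pos: [0.6459, 0.1159, 0.1618]
eef_rot: [0.221, 0.927, 0.025, 0.301]
contact_force: [-0.3, -0.3, -0.7]
opening: 0.108
```

Request:
{"api": "send_rows", "payload": {"moves": [0,0,0,0,0,-7.1,0,0,0,0,0,-14.2,0,0,0,0,0,-21.3,0,0,0,0,0,-28.4,0,0,0,0,0,-35.5]}}

```text
clock: 31.35
tool_pos: [0.6458, 0.1159, 0.1617]
eef_rot: [-0.075, 0.951, -0.068, 0.294]
contact_force: [0.6, 0.2, -1.9]
opening: 0.109
```

Request:
{"api": "send_rows", "payload": {"moves": [0,0,0,0,0,-7.1,0,0,0,0,0,-14.2,0,0,0,0,0,-21.3,0,0,0,0,0,-28.4,0,0,0,0,0,-35.5]}}

```text
clock: 31.77
tool_pos: [0.6459, 0.1158, 0.1618]
eef_rot: [-0.363, 0.882, -0.155, 0.258]
contact_force: [0.8, -0.2, -1.5]
opening: 0.111
```

Request:
{"api": "send_rows", "payload": {"moves": [0,0,0,0,0,-7.1,0,0,0,0,0,-14.2,0,0,0,0,0,-21.3,0,0,0,0,0,-28.4,0,0,0,0,0,-35.5]}}

```text
clock: 32.18
tool_pos: [0.6459, 0.1157, 0.1619]
eef_rot: [-0.617, 0.727, -0.227, 0.198]
contact_force: [1.4, 0.0, -2.4]
opening: 0.106
```

```bash
python3 -c "
from h import *
st()"
```

```text
t 32.18 p [0.6459 0.1157 0.1619] q [-0.353  0.738 -0.076  2.112  2.164  0.432  0.472] th -90.89 axis err 2.992996661242432e-05 -3.770051592113032e-05 h 0.011086936316991496 F [ 1.4  0.  -2.4] M [0.3  0.43 0.03] op 0.106 tilt 0.0
```

Request:
{"api": "send_rows", "payload": {"moves": [0,0,0,0,0,-7.1,0,0,0,0,0,-14.2,0,0,0,0,0,-21.3,0,0,0,0,0,-28.4,0,0,0,0,0,-35.5]}}

```text
clock: 32.6
tool_pos: [0.646, 0.1157, 0.1619]
eef_rot: [0.81, -0.503, 0.277, -0.118]
contact_force: [1.9, 1.0, -2.5]
opening: 0.11
```

```bash
python3 -c "
from h import *
st()"
```

```text
t 32.6 p [0.646  0.1157 0.1619] q [-0.461  0.744  0.099  2.117  2.356  0.346  0.876] th -55.08 axis err 4.504230584617788e-05 3.160473732992108e-05 h 0.011083883389811623 F [ 1.9  1.  -2.5] M [0.31 0.44 0.08] op 0.11 tilt 0.0
```

Request:
{"api": "send_rows", "payload": {"moves": [0,0,0,0,0,-6,0,0,0,0,0,-12,0,0,0,0,0,-18,0,0,0,0,0,-24,0,0,0,0,0,-28]}}

```text
clock: 33.02
tool_pos: [0.6461, 0.1158, 0.162]
eef_rot: [0.909, -0.288, 0.298, -0.046]
contact_force: [1.2, 0.5, -0.6]
opening: 0.109
```

Request:
{"api": "send_rows", "payload": {"moves": [0,0,0,0,0,0,0,0,0,0,0,0,0,0,0,0,0,7,0,0,0,0,0,14,0,0,0,0,0,21], "claw": -0.6}}

```text
clock: 33.43
tool_pos: [0.6459, 0.1157, 0.162]
eef_rot: [0.84, -0.451, 0.284, -0.101]
contact_force: [0.4, -0.4, -0.8]
opening: 0.465
```

```bash
python3 -c "
from h import *
st()"
```

```text
t 33.43 p [0.6459 0.1157 0.162 ] q [-0.481  0.747  0.131  2.118  2.401  0.332  0.95 ] th -47.93 axis err 4.016804619294056e-05 7.923210407554053e-05 h 0.011227196536863993 F [ 0.4 -0.4 -0.8] M [ 0.21  0.47 -0.04] op 0.465 tilt 0.0
```

Request:
{"api": "send_rows", "payload": {"moves": [0,0,0,0,0,7,0,0,0,0,0,14,0,0,0,0,0,21,0,0,0,0,0,28,0,0,0,0,0,35]}}

```text
clock: 33.85
tool_pos: [0.6459, 0.1155, 0.1622]
eef_rot: [-0.663, 0.685, -0.24, 0.182]
contact_force: [1.2, 1.2, 0.6]
opening: 0.8
```

Request:
{"api": "send_rows", "payload": {"moves": [0,0,0,0,0,7,0,0,0,0,0,14,0,0,0,0,0,21,0,0,0,0,0,28,0,0,0,0,0,35]}}

```text
clock: 34.27
tool_pos: [0.6458, 0.1151, 0.1624]
eef_rot: [-0.423, 0.854, -0.174, 0.246]
contact_force: [-0.5, -0.2, 0.5]
opening: 0.799
```

Request:
{"api": "send_rows", "payload": {"moves": [0,0,0,0,0,7,0,0,0,0,0,14,0,0,0,0,0,21,0,0,0,0,0,28,0,0,0,0,0,35]}}

```text
clock: 34.68
tool_pos: [0.6457, 0.1145, 0.1626]
eef_rot: [-0.144, 0.943, -0.091, 0.287]
contact_force: [-0.5, -1.2, -0.2]
opening: 0.801
```

Request:
{"api": "send_rows", "payload": {"moves": [0,0,0,0,0,7,0,0,0,0,0,14,0,0,0,0,0,21,0,0,0,0,0,28,0,0,0,0,0,35]}}

```text
clock: 35.1
tool_pos: [0.6456, 0.114, 0.1627]
eef_rot: [0.15, 0.942, 0.0, 0.301]
contact_force: [-0.6, -0.5, -0.4]
opening: 0.797
```

```bash
python3 -c "
from h import *
st();q=np.array([0.909, -0.288, 0.298, -0.046]);th=theta(q/np.linalg.norm(q));print(th);rows(D+n*.011,ori(th+180))"
```

```text
t 35.1 p [0.6456 0.114  0.1627] q [-0.064  0.784 -0.548  2.096  1.922  0.715 -0.915] th 170.51 axis err 0.001814328895176734 0.00038644777586997894 h 0.011769954348270897 F [-0.6 -0.5 -0.4] M [0.16 0.39 0.  ] op 0.797 tilt 0.0
-26.601523394918157
dist 0.0020074307641533545 ang 17.111913976092 rows needed 2.4445591394417145
0.0003, 0.0007, 0.0003, -0.1, 0.0, 7.0, 0.0006, 0.0014, 0.0006, -0.2, 0.1, 14.0, 0.0007, 0.0017, 0.0008, -0.3, 0.1, 17.1, 0.0007, 0.0017, 0.0008, -0.3, 0.1, 17.1, 0.0007, 0.0017, 0.0008, -0.3, 0.1, 17.1
```

Request:
{"api": "send_rows", "payload": {"moves": [0.0003,0.0007,0.0003,0,0,7,0.0006,0.0014,0.0006,0,0,14,0.0007,0.0017,0.0008,0,0,17.1,0.0007,0.0017,0.0008,0,0,17.1,0.0007,0.0017,0.0008,0,0,17.1], "claw": 1}}

```text
clock: 35.52
tool_pos: [0.6459, 0.1152, 0.1617]
eef_rot: [0.288, 0.909, 0.045, 0.298]
contact_force: [0.2, 0.6, 0.1]
opening: 0.448
```

Request:
{"api": "send_rows", "payload": {"moves": [0,0,0,0,0,0,0,0,0,0,0,0,0,0,0,0,0,0,0,0,0,0,0,0,0,0,0,0,0,0]}}

```text
clock: 35.93
tool_pos: [0.6461, 0.1157, 0.1619]
eef_rot: [0.287, 0.909, 0.045, 0.298]
contact_force: [0.2, 1.5, 0.8]
opening: 0.114
```

Request:
{"api": "send_rows", "payload": {"moves": [0,0,0,0,0,-7.1,0,0,0,0,0,-14.2,0,0,0,0,0,-21.3,0,0,0,0,0,-28.4,0,0,0,0,0,-35.5]}}

```text
clock: 36.35
tool_pos: [0.6462, 0.1158, 0.162]
eef_rot: [-0.006, 0.954, -0.049, 0.297]
contact_force: [0.9, -0.3, -1.1]
opening: 0.108
```

Request:
{"api": "send_rows", "payload": {"moves": [0,0,0,0,0,-7.1,0,0,0,0,0,-14.2,0,0,0,0,0,-21.3,0,0,0,0,0,-28.4,0,0,0,0,0,-35.5]}}

```text
clock: 36.77
tool_pos: [0.6462, 0.116, 0.1619]
eef_rot: [-0.299, 0.905, -0.138, 0.268]
contact_force: [0.4, 0.1, -1.7]
opening: 0.108
```

Request:
{"api": "send_rows", "payload": {"moves": [0,0,0,0,0,-7.1,0,0,0,0,0,-14.2,0,0,0,0,0,-21.3,0,0,0,0,0,-28.4,0,0,0,0,0,-35.5]}}

```text
clock: 37.18
tool_pos: [0.6461, 0.1162, 0.1619]
eef_rot: [-0.563, 0.77, -0.213, 0.212]
contact_force: [0.7, 0.1, -2.3]
opening: 0.111
```

Run:
```python
from h import *
st()
p=imaging.snapshot('wrist'); save(p,'w12'); wrect(p,'w12r')
```

```text
t 37.18 p [0.6461 0.1162 0.1619] q [-0.314  0.739 -0.142  2.107  2.1    0.467  0.404] th -99.02 axis err -0.0004180618205623963 2.7436740670470895e-05 h 0.011039278492547114 F [ 0.7  0.1 -2.3] M [0.27 0.39 0.01] op 0.111 tilt 0.0
```

View pics/w12r.png

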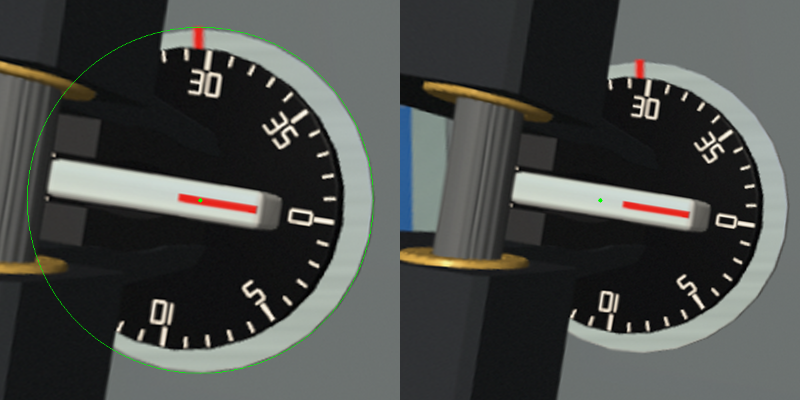

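Request:
{"api": "send_rows", "payload": {"moves": [0,0,0,0,0,-7,0,0,0,0,0,-14,0,0,0,0,0,-21,0,0,0,0,0,-28,0,0,0,0,0,-34]}}

```text
clock: 37.65
tool_pos: [0.6459, 0.1161, 0.1617]
eef_rot: [0.766, -0.568, 0.267, -0.139]
contact_force: [0.0, -0.5, -1.3]
opening: 0.112
```

Run:
```python
from h import *
st()
rows(D+n*.011,ori(315))
```

```text
t 37.65 p [0.6459 0.1161 0.1617] q [-0.423  0.741  0.033  2.113  2.258  0.376  0.819] th -64.49 axis err -0.0003662458231206093 -0.00012861184650311396 h 0.011015771508370359 F [ 0.  -0.5 -1.3] M [0.28 0.55 0.04] op 0.112 tilt 0.0
dist 0.0003883894359295534 ang 19.502875312920793 rows needed 2.7861250447029704
0.0001, 0.0, 0.0, 0.1, -0.1, -7.0, 0.0003, 0.0, 0.0, 0.1, -0.1, -14.0, 0.0004, 0.0, 0.0, 0.2, -0.2, -19.5, 0.0004, 0.0, 0.0, 0.2, -0.2, -19.5, 0.0004, 0.0, 0.0, 0.2, -0.2, -19.5
```

Request:
{"api": "send_rows", "payload": {"moves": [0,0,0,0,0,-6,0,0,0,0,0,-12,0,0,0,0,0,-17,0,0,0,0,0,-19.3,0,0,0,0,0,-19.3]}}

```text
clock: 38.07
tool_pos: [0.6458, 0.1161, 0.1617]
eef_rot: [0.85, -0.432, 0.286, -0.093]
contact_force: [-0.1, -1.3, 0.1]
opening: 0.11
```

Run:
```python
from h import *
st()
rows(D+n*.011,ori(315))
p=imaging.snapshot('wrist'); save(p,'w13'); wrect(p,'w13r')
```

```text
t 38.07 p [0.6458 0.1161 0.1617] q [-0.478  0.747  0.122  2.116  2.374  0.335  1.022] th -45.25 axis err -0.0003288840405576827 -0.0002639239178269894 h 0.010994392080061944 F [-0.1 -1.3  0.1] M [ 0.04  0.48 -0.04] op 0.11 tilt 0.0
dist 0.0004217481605566896 ang 0.36766943411324066 rows needed 1
0.0004, 0.0, -0.0, 0.2, -0.2, -0.3, 0.0004, 0.0, -0.0, 0.2, -0.2, -0.3, 0.0004, 0.0, -0.0, 0.2, -0.2, -0.3, 0.0004, 0.0, -0.0, 0.2, -0.2, -0.3, 0.0004, 0.0, -0.0, 0.2, -0.2, -0.3
```

View pics/w13r.png

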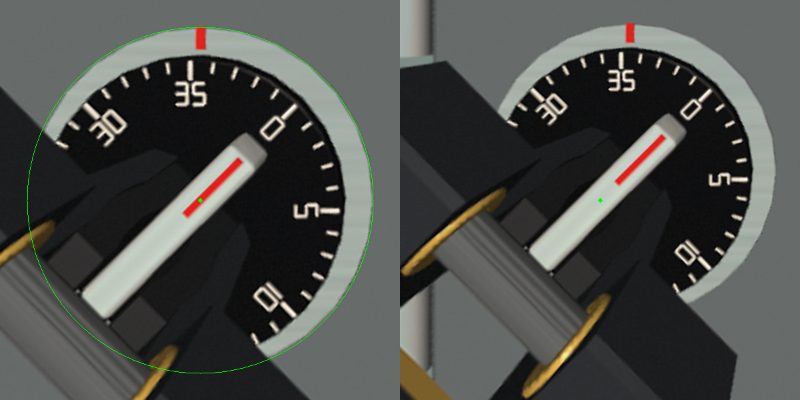

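Request:
{"api": "send_rows", "payload": {"moves": [0,0,0,0,0,7.1,0,0,0,0,0,14.2,0,0,0,0,0,21.3,0,0,0,0,0,28.4,0,0,0,0,0,35.5]}}

```text
clock: 38.53
tool_pos: [0.646, 0.1161, 0.1618]
eef_rot: [0.675, -0.674, 0.243, -0.177]
contact_force: [0.3, -0.8, -1.6]
opening: 0.109
```

Request:
{"api": "send_rows", "payload": {"moves": [0,0,0,0,0,7.1,0,0,0,0,0,14.2,0,0,0,0,0,21.3,0,0,0,0,0,28.4,0,0,0,0,0,35.5]}}

```text
clock: 38.95
tool_pos: [0.6461, 0.1161, 0.1619]
eef_rot: [-0.435, 0.849, -0.177, 0.243]
contact_force: [1.4, -0.0, -1.8]
opening: 0.112
```

Request:
{"api": "send_rows", "payload": {"moves": [0,0,0,0,0,7.1,0,0,0,0,0,14.2,0,0,0,0,0,21.3,0,0,0,0,0,28.4,0,0,0,0,0,35.5]}}

```text
clock: 39.37
tool_pos: [0.6462, 0.116, 0.1619]
eef_rot: [-0.153, 0.941, -0.094, 0.286]
contact_force: [1.3, -0.1, -1.9]
opening: 0.108
```

Request:
{"api": "send_rows", "payload": {"moves": [0,0,0,0,0,7.1,0,0,0,0,0,14.2,0,0,0,0,0,21.3,0,0,0,0,0,28.4,0,0,0,0,0,35.5]}}

```text
clock: 39.78
tool_pos: [0.6462, 0.1158, 0.162]
eef_rot: [0.144, 0.943, -0.001, 0.301]
contact_force: [0.5, -0.4, -1.5]
opening: 0.108
```

Run:
```python
from h import *
st()
rows(D+n*.011,ori(135))
```

```text
t 39.78 p [0.6462 0.1158 0.162 ] q [-0.058  0.79  -0.565  2.093  1.914  0.727 -0.893] th 171.2 axis err -4.99502755133328e-05 0.00025625624293097135 h 0.0110234499777136 F [ 0.5 -0.4 -1.5] M [0.22 0.41 0.03] op 0.108 tilt 0.0
dist 0.0002618798567969379 ang 36.19606987025079 rows needed 5.170867124321541
0.0, -0.0, 0.0, -0.0, 0.0, 7.0, 0.0001, -0.0, 0.0, -0.1, 0.0, 14.0, 0.0001, -0.0001, 0.0, -0.1, 0.1, 21.0, 0.0002, -0.0001, 0.0, -0.2, 0.1, 28.0, 0.0002, -0.0001, 0.0, -0.2, 0.1, 35.0
```

Request:
{"api": "send_rows", "payload": {"moves": [0,0,0,0,0,7.1,0,0,0,0,0,14.2,0,0,0,0,0,21.3,0,0,0,0,0,28.4,0,0,0,0,0,35.5]}}

```text
clock: 40.2
tool_pos: [0.6461, 0.1156, 0.1619]
eef_rot: [0.427, 0.853, 0.091, 0.286]
contact_force: [1.0, -0.6, -1.2]
opening: 0.108
```

Run:
```python
from h import *
st()
p=imaging.snapshot('wrist'); save(p,'w14'); wrect(p,'w14r')
```

```text
t 40.2 p [0.6461 0.1156 0.1619] q [ 0.017  0.823 -0.697  2.089  1.885  0.819 -1.458] th 135.39 axis err 0.00010786289773671025 0.00013432058334070685 h 0.011011867992521775 F [ 1.  -0.6 -1.2] M [0.13 0.47 0.06] op 0.108 tilt 0.0
```

View pics/w14r.png

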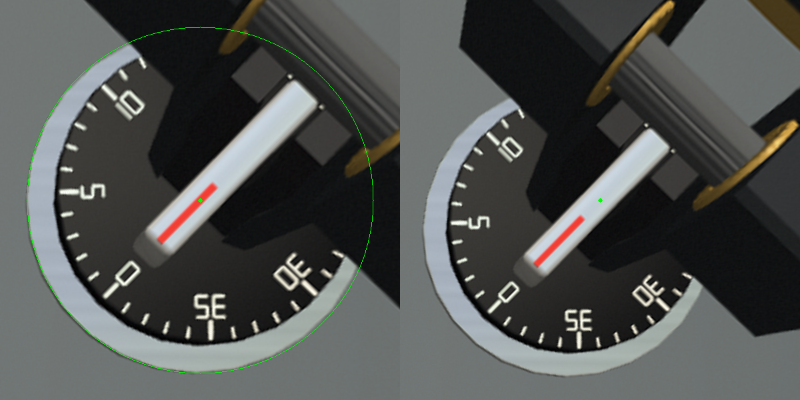

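Request:
{"api": "send_rows", "payload": {"moves": [0,0,0,0,0,0,0,0,0,0,0,0,0,0,0,0,0,0,0,0,-0.03,0,0,0,0,0,-0.065,0,0,0], "claw": 0}}

```text
clock: 40.67
tool_pos: [0.6088, 0.1202, 0.2135]
eef_rot: [0.43, 0.852, 0.09, 0.285]
contact_force: [-0.8, 0.8, 0.5]
opening: 0.467
```

```bash
cat >> h.py <<'E'
LH=D+right*.136
def lp(phi,rad=.07,off=.018,h=.0175):
    f=np.radians(phi); d=right*np.cos(f)-up*np.sin(f); nn=up*np.cos(f)+right*np.sin(f)
    return LH+d*rad+nn*off+n*h
E
python3 - <<'E'
from h import *
st()
p=imaging.snapshot('wrist'); save(p,'w15'); wrect(p,'w15r')
W,T=tool_cloud(p,r.get_state())
for o in imaging.pinpoint('lever_tip',p)[:1]+imaging.pinpoint('lever_hub',p)[:1]:
    u,v=int(o['point'][0]*640),int(o['point'][1]*480); g=W[v,u]-LH; print(o['score'],u,v,'rel hub right,up,n',g@right,g@up,g@n)
rows(lp(0,off=.034,h=.08),ori(180))
E
```

```text
t 40.67 p [0.6088 0.1202 0.2135] q [ 0.005  0.695 -0.723  2.145  1.757  0.794 -1.418] th 135.08 axis err 0.0010716286326241495 -0.0010055097232782883 h 0.07489229125378423 F [-0.8  0.8  0.5] M [0.09 0.36 0.03] op 0.467 tilt 0.0
dist 0.2099996791716115 ang 44.79773620852907 rows needed 6.399676601218438
-0.0265, -0.0194, -0.0002, -0.0, 0.0, -7.0, -0.0529, -0.0388, -0.0004, -0.0, 0.1, -14.0, -0.0794, -0.0582, -0.0007, -0.0, 0.1, -21.0, -0.1058, -0.0776, -0.0009, -0.1, 0.1, -28.0, -0.1323, -0.097, -0.0011, -0.1, 0.1, -35.0
```

View pics/w15r.png

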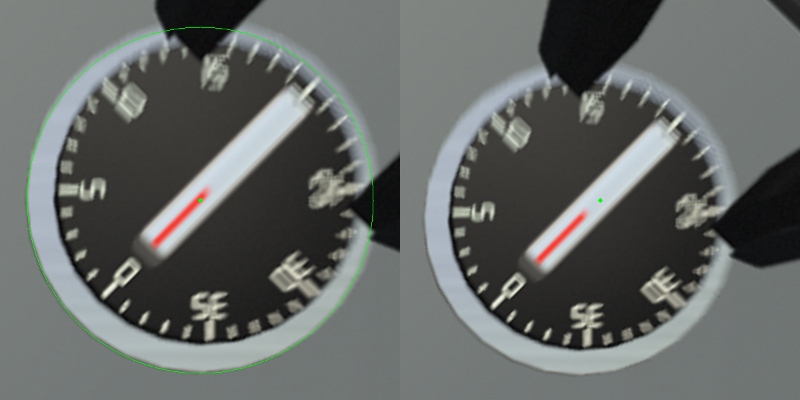

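View pics/w15.png

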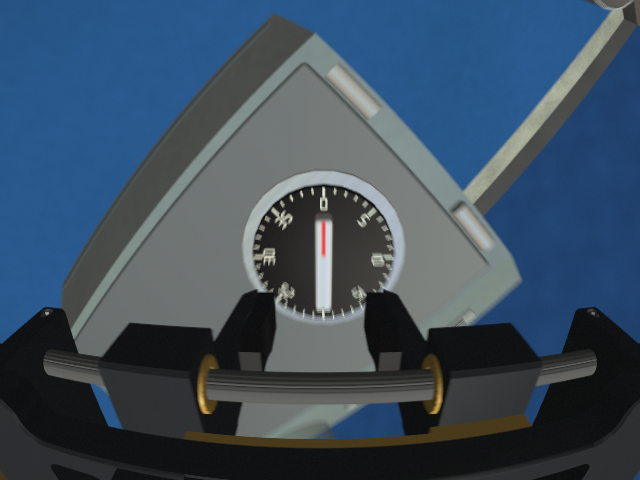

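Request:
{"api": "send_rows", "payload": {"moves": [-0.027,-0.019,0,0,0,-7,-0.053,-0.039,0,0,0,-14,-0.079,-0.058,-0.001,0,0,-21,-0.106,-0.078,-0.001,0,0,-28,-0.132,-0.097,-0.001,0,0,-35], "claw": 1}}

```text
clock: 41.23
tool_pos: [0.6048, -0.0427, 0.2324]
eef_rot: [0.149, 0.942, 0.001, 0.301]
contact_force: [1.9, 0.2, 0.1]
opening: 0.145
```

Run:
```python
from h import *
st()
p=imaging.snapshot('wrist'); save(p,'w16')
W,T=tool_cloud(p,r.get_state())
for q in ['lever_tip','lever_hub']:
  for o in imaging.pinpoint(q,p)[:1]:
    u,v=int(o['point'][0]*640),int(o['point'][1]*480); g=W[v,u]-LH; print(o['score'],u,v,'rel hub right,up,n',g@right,g@up,g@n)
rows(lp(0,off=.034,h=.06),ori(180))
```

```text
t 41.23 p [ 0.6048 -0.0427  0.2324] q [ 0.294  0.596 -0.573  2.219  2.023  0.508 -0.771] th 170.58 axis err 0.16277057413620652 0.026360390106570045 h 0.07877148615708826 F [1.9 0.2 0.1] M [0.12 0.4  0.02] op 0.145 tilt 0.0
0.58 220 237 rel hub right,up,n 0.07684442384114794 -0.003037984509897871 0.04277004807395182
0.71 357 212 rel hub right,up,n 0.0018598816937154905 -0.004254612900017876 0.04117915585501791
dist 0.045667774007675924 ang 10.025787664674091 rows needed 1.4322553806677274
-0.01, -0.0272, 0.0132, -0.3, 0.1, -7.0, -0.0143, -0.039, 0.0189, -0.5, 0.1, -10.0, -0.0143, -0.039, 0.0189, -0.5, 0.1, -10.0, -0.0143, -0.039, 0.0189, -0.5, 0.1, -10.0, -0.0143, -0.039, 0.0189, -0.5, 0.1, -10.0
```

View pics/w16.png

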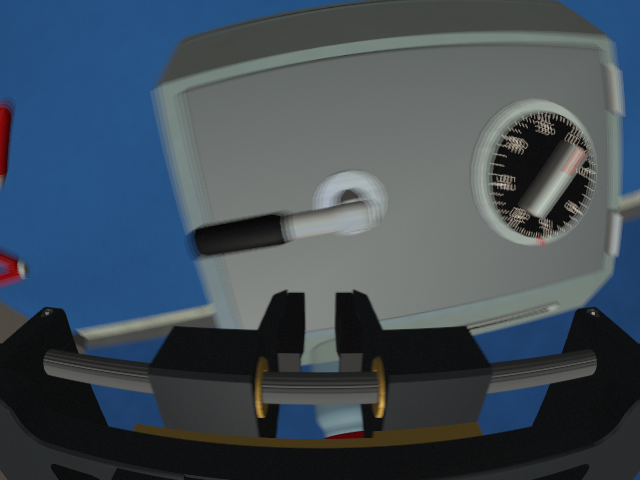

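Run:
```python
from h import *
s=r.get_state();Rt=ori(180)
tgt=lp(0,off=.028,h=.0175)
for z in (.205,.295):
  for dx,dy in [(0,0),(-.03,0),(0,-.03),(0,.03)]:
    g=np.array([.7335+dx,-.0543+dy,z])-tgt; print(z,dx,dy,'tool xyz',Rt.inv().apply(g).round(3))
rows(lp(0,off=.030,h=.06),ori(180))
```

```text
0.205 0 0 tool xyz [-0.088  0.051  0.035]
0.205 -0.03 0 tool xyz [-0.064  0.046  0.018]
0.205 0 -0.03 tool xyz [-0.092  0.021  0.038]
0.205 0 0.03 tool xyz [-0.085  0.08   0.033]
0.295 0 0 tool xyz [-0.14   0.051 -0.038]
0.295 -0.03 0 tool xyz [-0.116  0.046 -0.056]
0.295 0 -0.03 tool xyz [-0.144  0.021 -0.036]
0.295 0 0.03 tool xyz [-0.136  0.08  -0.041]
dist 0.045197788116214936 ang 10.025787664674091 rows needed 1.4322553806677274
-0.0072, -0.0277, 0.0132, -0.3, 0.1, -7.0, -0.0104, -0.0397, 0.0189, -0.5, 0.1, -10.0, -0.0104, -0.0397, 0.0189, -0.5, 0.1, -10.0, -0.0104, -0.0397, 0.0189, -0.5, 0.1, -10.0, -0.0104, -0.0397, 0.0189, -0.5, 0.1, -10.0
```

Request:
{"api": "send_rows", "payload": {"moves": [-0.007,-0.028,0.002,-0.3,0,-7,-0.01,-0.04,0.012,-0.5,0,-10,-0.01,-0.04,0.03,-0.5,0,-10,-0.01,-0.04,0.045,-0.5,0,-10,-0.01,-0.04,0.058,-0.5,0,-10]}}

```text
clock: 41.8
tool_pos: [0.6347, -0.0905, 0.1856]
eef_rot: [0.071, 0.951, -0.022, 0.301]
contact_force: [0.5, -0.4, -0.1]
opening: 0.007
```

Run:
```python
from h import *
st()
p=imaging.snapshot('wrist'); save(p,'w17')
rows(lp(0,off=.030),ori(180))
rows(lp(0,off=.014),ori(180),vmax=.01)
```

```text
t 41.8 p [ 0.6347 -0.0905  0.1856] q [ 0.383  0.719 -0.554  2.166  2.215  0.509 -0.661] th 179.96 axis err 0.205649448587682 0.029427220510927967 h 0.0193881302692012 F [ 0.5 -0.4 -0.1] M [ 0.16  0.43 -0.  ] op 0.007 tilt 0.0
dist 0.001137421298833725 ang 0.11250861750278723 rows needed 1
-0.0011, -0.0003, 0.0002, 0.1, 0.0, -0.1, -0.0011, -0.0003, 0.0002, 0.1, 0.0, -0.1, -0.0011, -0.0003, 0.0002, 0.1, 0.0, -0.1, -0.0011, -0.0003, 0.0002, 0.1, 0.0, -0.1, -0.0011, -0.0003, 0.0002, 0.1, 0.0, -0.1
dist 0.014908192378762038 ang 0.11250861750278723 rows needed 1.4908192378762037
0.01, -0.0002, 0.0001, 0.1, 0.0, -0.1, 0.0149, -0.0003, 0.0002, 0.1, 0.0, -0.1, 0.0149, -0.0003, 0.0002, 0.1, 0.0, -0.1, 0.0149, -0.0003, 0.0002, 0.1, 0.0, -0.1, 0.0149, -0.0003, 0.0002, 0.1, 0.0, -0.1
```

View pics/w17.png

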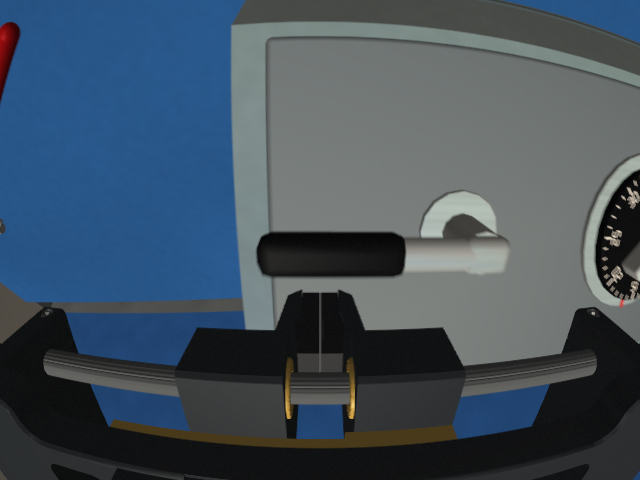

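```bash
cat >> h.py <<'E'
def arc(phis,off=.015,rad=.07):
    s=r.get_state(); p=s['tool_pos']; R0=R.from_quat(s['eef_rot']);o=[]
    for f in phis:
        o+=list(R0.inv().apply(lp(f,rad,off)-p).round(4))+list((R0.inv()*ori(180-f)).as_rotvec(degrees=True).round(1))
    print(', '.join(str(float(v)) for v in o))
E
python3 -c "
from h import *
arc([0,4,10,16,22])"
```

```text
0.0139, -0.0003, 0.0002, 0.1, 0.0, -0.1, 0.0188, -0.0012, 0.0002, 0.1, 0.0, 3.9, 0.0263, -0.0018, 0.0002, 0.1, 0.0, 9.9, 0.0338, -0.0017, 0.0001, 0.1, 0.0, 15.9, 0.0412, -0.0008, 0.0001, 0.1, 0.0, 21.9
```

Request:
{"api": "send_rows", "payload": {"moves": [0.0139,0,0,0,0,0,0.0188,-0.001,0,0,0,4,0.0263,-0.002,0,0,0,10,0.0338,-0.002,0,0,0,16,0.0412,-0.001,0,0,0,22]}}

```text
clock: 42.27
tool_pos: [0.604, -0.0864, 0.1613]
eef_rot: [0.254, 0.918, 0.037, 0.301]
contact_force: [4.8, -1.3, -0.6]
opening: 0.005
```

Run:
```python
from h import *
st()
p=imaging.snapshot('wrist'); save(p,'w18')
arc([24,30,36,42,48])
```

```text
t 42.27 p [ 0.604  -0.0864  0.1613] q [ 0.485  0.805 -0.748  2.267  2.236  0.717 -1.058] th 157.57 axis err 0.20614566845277968 -0.009829372352885658 h 0.017259135166198827 F [ 4.8 -1.3 -0.6] M [-0.07 -0.37 -0.19] op 0.005 tilt 0.0
0.0019, -0.0011, -0.0003, 0.1, -0.0, 1.3, 0.0094, -0.0021, -0.0004, 0.1, -0.0, 7.3, 0.0169, -0.0023, -0.0004, 0.1, -0.0, 13.3, 0.0243, -0.0018, -0.0004, 0.1, -0.0, 19.3, 0.0317, -0.0004, -0.0003, 0.1, -0.0, 25.3
```

View pics/w18.png

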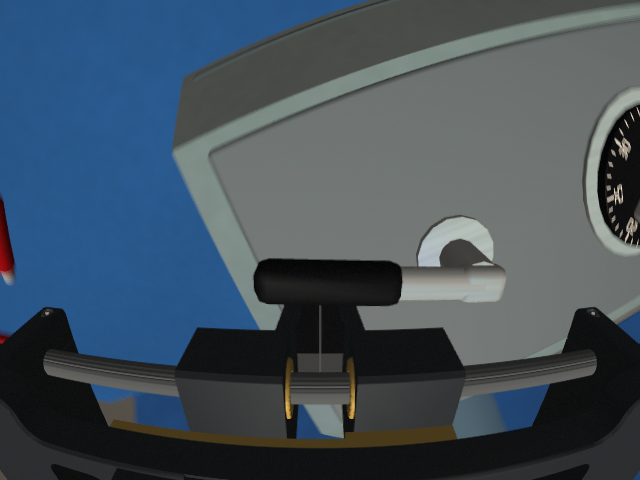

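Lever has swung about 22° with ~5 N: well past the 0.1 rad blocking point, so the lock is open. Continue.

Request:
{"api": "send_rows", "payload": {"moves": [0.003,-0.001,0,0,0,2,0.0094,-0.002,0,0,0,7.3,0.0169,-0.002,0,0,0,13.3,0.0243,-0.002,0,0,0,19.3,0.0317,0,0,0,0,25.3]}}

```text
clock: 42.73
tool_pos: [0.5811, -0.0712, 0.1434]
eef_rot: [0.453, 0.839, 0.102, 0.285]
contact_force: [1.0, -4.4, 2.9]
opening: 0.007
```

Run:
```python
from h import *
st()
arc([50,54,58,61,62],off=.016)
```

```text
t 42.73 p [ 0.5811 -0.0712  0.1434] q [ 0.526  0.896 -0.91   2.342  2.203  0.913 -1.498] th 131.78 axis err 0.19450601439847895 -0.040512712307088604 h 0.01693510288234358 F [ 1.  -4.4  2.9] M [-0.51  0.02 -0.48] op 0.007 tilt 0.0
0.0028, -0.0013, -0.0006, 0.1, 0.2, 1.8, 0.0078, -0.0021, -0.0006, 0.1, 0.2, 5.8, 0.0128, -0.0025, -0.0006, 0.1, 0.2, 9.8, 0.0165, -0.0026, -0.0006, 0.1, 0.2, 12.8, 0.0178, -0.0026, -0.0006, 0.1, 0.2, 13.8
```

Request:
{"api": "send_rows", "payload": {"moves": [0.003,-0.001,-0.0005,0,0,2,0.008,-0.002,-0.0005,0,0,5.8,0.013,-0.0025,-0.0005,0,0,9.8,0.0165,-0.0025,-0.0005,0,0,12.5,0.018,-0.0025,-0.0005,0,0,12.5]}}

```text
clock: 43.15
tool_pos: [0.574, -0.0625, 0.1375]
eef_rot: [0.543, 0.782, 0.13, 0.278]
contact_force: [1.0, -12.0, 12.1]
opening: 0.002
```

Run:
```python
from h import *
st();s=r.get_state();print(R.from_quat(s['eef_rot']).inv().apply(s['contact_force']))
p=imaging.snapshot('wrist'); save(p,'w19')
W,T=tool_cloud(p,r.get_state())
for q in ['lever_tip','lever_hub']:
  for o in imaging.pinpoint(q,p)[:1]:
    u,v=int(o['point'][0]*640),int(o['point'][1]*480); g=W[v,u]-LH; print(o['score'],u,v,'rel hub right,up,n',g@right,g@up,g@n, np.degrees(np.arctan2(-g@up-.003,g@right-.002)))
```

```text
t 43.15 p [ 0.574  -0.0625  0.1375] q [ 0.522  0.942 -0.978  2.372  2.18   1.022 -1.726] th 119.12 axis err 0.18696163305553132 -0.05072452788341663 h 0.016841062393972126 F [  1.  -12.   12.1] M [-2.28 -1.15 -1.3 ] op 0.002 tilt 0.45
[-14.90919411   2.39895969  -8.07485603]
0.93 291 286 rel hub right,up,n 0.0370949901249024 -0.07080245247624586 0.04046046021081325 62.63362234544781
0.78 479 277 rel hub right,up,n -0.001464459330877953 -0.005799432837084617 0.03912827842340855 141.0602909808848
```

View pics/w19.png

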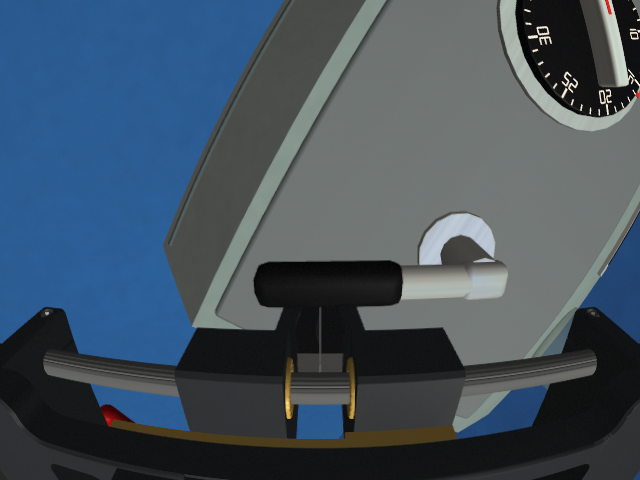

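Request:
{"api": "send_rows", "payload": {"moves": [0.001,0,0,0,0,0,0.002,0,0,0,0,0,0.002,0,0,0,0,0,0.002,0,0,0,0,0,0.002,0,0,0,0,0]}}

```text
clock: 43.72
tool_pos: [0.5746, -0.0626, 0.1377]
eef_rot: [0.543, 0.781, 0.128, 0.28]
contact_force: [0.4, -7.1, 4.8]
opening: 0.006
```

Run:
```python
from h import *
st();s=r.get_state();print(R.from_quat(s['eef_rot']).inv().apply(s['contact_force']))
```

```text
t 43.72 p [ 0.5746 -0.0626  0.1377] q [ 0.516  0.942 -0.975  2.372  2.18   1.028 -1.728] th 119.26 axis err 0.18690665022203057 -0.05005814610135225 h 0.01662329143268833 F [ 0.4 -7.1  4.8] M [-1.08 -0.24 -0.57] op 0.006 tilt 0.95
[-8.07956889e+00  1.81960877e-03 -2.93849295e+00]
```

Request:
{"api": "send_rows", "payload": {"moves": [0.002,0,0,0,0,1,0.004,0,0,0,0,1,0.006,0,0,0,0,1,0.006,0,0,0,0,1,0.006,0,0,0,0,1]}}

```text
clock: 44.13
tool_pos: [0.5746, -0.0629, 0.1376]
eef_rot: [0.551, 0.774, 0.126, 0.285]
contact_force: [-1.8, -13.5, 14.2]
opening: 0.006
```

Run:
```python
from h import *
st();s=r.get_state();print(R.from_quat(s['eef_rot']).inv().apply(s['contact_force']))
rows(s['tool_pos']+up*.03+right*.03,ori(119))
```

```text
t 44.13 p [ 0.5746 -0.0629  0.1376] q [ 0.505  0.946 -0.977  2.377  2.175  1.056 -1.755] th 118.21 axis err 0.18726782571111095 -0.0501444977898758 h 0.01654399818369841 F [ -1.8 -13.5  14.2] M [-2.43 -0.72 -1.39] op 0.006 tilt 1.96
[-16.37235333   0.90677026 -10.86598814]
dist 0.042428920561334134 ang 2.2924857332608575 rows needed 1.1165505410877403
-0.0364, 0.011, 0.0014, 0.2, 1.9, -0.7, -0.0406, 0.0123, 0.0016, 0.2, 2.1, -0.8, -0.0406, 0.0123, 0.0016, 0.2, 2.1, -0.8, -0.0406, 0.0123, 0.0016, 0.2, 2.1, -0.8, -0.0406, 0.0123, 0.0016, 0.2, 2.1, -0.8
```

Request:
{"api": "send_rows", "payload": {"moves": [-0.01,0,0,0,1,0,-0.02,0,0,0,2,0,-0.025,0,-0.03,0,2,0,-0.025,0,-0.065,0,2,0,-0.025,0,-0.1,0,2,0]}}

```text
clock: 44.55
tool_pos: [0.5211, -0.073, 0.2254]
eef_rot: [0.548, 0.78, 0.136, 0.269]
contact_force: [0.2, -0.9, 0.9]
opening: 0.004
```

Request:
{"api": "send_rows", "payload": {"moves": [0,0,-0.03,0,0,0,0,0,-0.05,0,0,0,0,0,-0.06,0,0,0,0,0,-0.06,0,0,0,0,0,-0.06,0,0,0]}}

```text
clock: 44.97
tool_pos: [0.487, -0.0673, 0.2747]
eef_rot: [0.547, 0.781, 0.136, 0.269]
contact_force: [0.3, -0.3, -0.1]
opening: 0.001
```

Run:
```python
from h import *
st()
p=imaging.snapshot('wrist'); save(p,'w20')
M,t=w2c(p);K=p['mtx'];S=600;half=.16
g=np.linspace(-half,half,S);A,B=np.meshgrid(g,-g)
c=(D+right*.07+n*.034+A[...,None]*right+B[...,None]*up)@M.T+t
rr=np.hypot(c[...,0],c[...,1]);th=np.arctan2(rr,c[...,2])
u=K[0,0]*th*c[...,0]/rr+K[0,2];v=K[1,1]*th*c[...,1]/rr+K[1,2]
cv2.imwrite('pics/w20r.png',cv2.remap(p['image'],u.astype(np.float32),v.astype(np.float32),cv2.INTER_CUBIC)[:,:,::-1])
p=imaging.snapshot('side');save(p,'s20')
p=imaging.snapshot('top')
for q in ['teapot','jar','pot_handle']:
    o=imaging.pinpoint(q,p)[0];print(q,o['score'],o['point'][0]*640,o['point'][1]*480)
```

```text
t 44.97 p [ 0.487  -0.0673  0.2747] q [ 0.701  0.506 -1.083  2.456  1.906  0.668 -1.605] th 118.37 axis err 0.20458090213859464 -0.041831515588583425 h 0.1782162817113975 F [ 0.3 -0.3 -0.1] M [ 0.06  0.39 -0.05] op 0.001 tilt 0.0
teapot 0.61 141.632 267.408
jar 0.72 337.59999999999997 166.992
pot_handle 0.93 455.872 264.096
```

View pics/w20r.png

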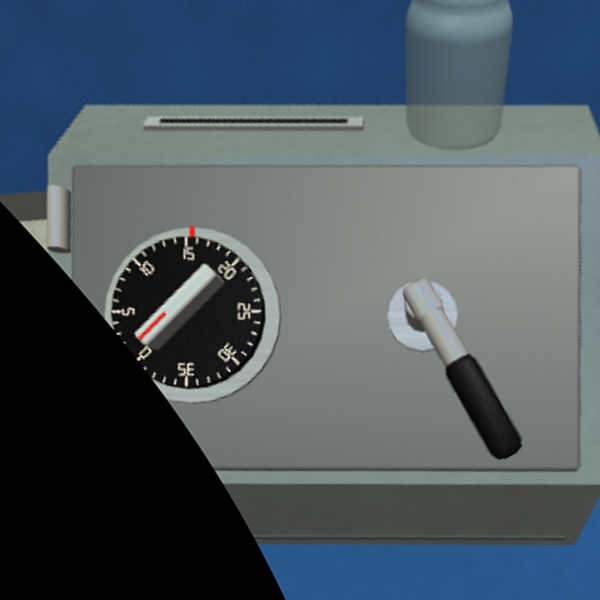

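View pics/s20.png

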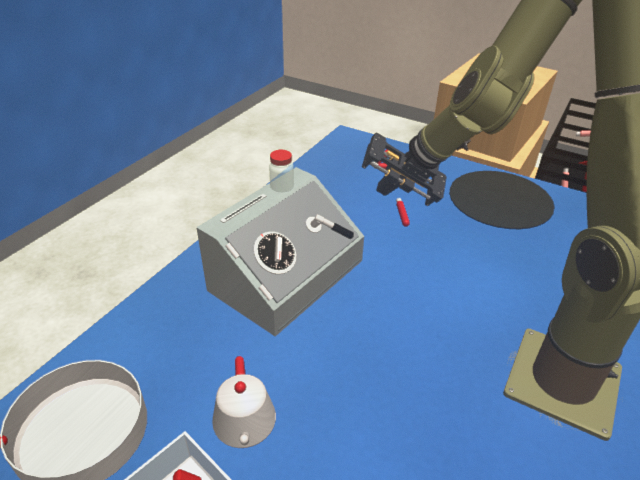

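```bash
python3 -c "
from h import *
print(r.finish_job())"
```

```text
the job is handed in; nothing more can be done
None
```

The safe is unlocked. I dialed 30 – 35 – 15, swung the lever down to its stop, let go and handed the job in at about 45 s of the 72 s limit.

- **Dialing:** I gripped the dial bar and turned right past 30 twice and stopped on it the third time. Then I went left past 35 once and stopped on it the second time, then right straight to 15. The camera views showed each stop within a small fraction of a mark.
- **Lever:** It went well past the 0.1 rad blocking point with about 5 N. It then would not move further under about 16 N. The last picture shows it at about 60.6°, where the stop is about 60°.
- **Final state:** The last pictures show the dial on 15, the lever down and the gripper clear with no contact force. The teapot, jar and pot handle are within 2 pixels of where they started in the top view.
- **One disagreement with the description:** The fingertips are about 30 mm short of where the tool data puts them, so my first grasp closed above the bar without touching it. I corrected this from the wrist camera's depth picture, and every grasp after that held.

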